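Make up a forming ridge in the slide vise

TASK

Slide the vise's jaw fully back and put the dark offcut from its bed into the red tray; then stand all the wooden forming segments in the bed with the ridges in one line stepping down in height, the highest butted flush against the grey stop and each next lower one flush against its neighbour. With the jaw still fully back, stand the orange pad flush against the open end of the row, and only then slide the jaw up until it bears on the pad and no gap is left anywhere. Leave the hammer, the jar and the steel bench block alone.

Things in the scene. Friction and masses are not known exactly. Their poses are not given: they have to be found in the camera images.
- vise_stop (a point): Fixed vise's grey stop: foot of its working face, mid-width, on the bed floor (20 above the bench). y: along the bed from stop to sliding jaw, x across, z up. Bed: dark steel, 112 wide, 386 long, a floor channel 88 wide between rails 10 high. Stop: 88 wide, 30 thick, 55 above the bed floor.
- jaw (a joint): The grey-metal sliding jaw's travel in m: 0 = fully back (jaw face 300 mm from the stop face), growing as it is pushed towards the stop (face-to-face distance = 0.300 - value); end of range 0.27. Stiff slide, about 5 N of friction plus light damping, stays where it is left.
- jaw_face (a point): Centre line of the sliding jaw's working face, 32.5 above the bed floor, same axes as the stop. The jaw body behind it is 86 wide, 46 long, top 41.5 above the bed floor.
- jaw_grip (a point): Centre of the black block on top of the grey-metal sliding jaw, the jaw's handle: 30 by 30, 44 high, its top 85 above the bed floor and its foot 41; this point is 23 behind the jaw face and 63 above the bed floor. Same axes as the stop.
- seg_yellow_c (a point): Wooden forming segment with a yellow ridge (the highest), 0.17 kg, upright on the bench in front of the vise; 2 to 4 of the four are there (absent: None). Upside-down T: base 80 (x) by 56 (y) by 30 high, on its middle a ridge 30 thick (x), full length (y), flat-sided with rounded top 80 above the underside. Point: mid-base in x and y, 32.5 above the underside; y along the ridge, z up. They join by their y end faces, either way round.
- seg_green_c (a point): Wooden forming segment with a green ridge (second highest), 0.17 kg, upright on the bench in front of the vise; 2 to 4 of the four are there (absent: None). Upside-down T: base 80 (x) by 56 (y) by 30 high, on its middle a ridge 30 thick (x), full length (y), flat-sided with rounded top 72 above the underside. Point: mid-base in x and y, 32.5 above the underside; y along the ridge, z up. They join by their y end faces, either way round.
- seg_blue_c (a point): Wooden forming segment with a blue ridge (third highest), 0.17 kg, upright on the bench in front of the vise; 2 to 4 of the four are there (absent: None). Upside-down T: base 80 (x) by 56 (y) by 30 high, on its middle a ridge 30 thick (x), full length (y), flat-sided with rounded top 64 above the underside. Point: mid-base in x and y, 32.5 above the underside; y along the ridge, z up. They join by their y end faces, either way round.
- seg_white_c (a point): Wooden forming segment with a white ridge (the lowest), 0.17 kg, upright on the bench in front of the vise; 2 to 4 of the four are there (absent: None). Upside-down T: base 80 (x) by 56 (y) by 30 high, on its middle a ridge 30 thick (x), full length (y), flat-sided with rounded top 56 above the underside. Point: mid-base in x and y, 32.5 above the underside; y along the ridge, z up. They join by their y end faces, either way round.
- pad_c (a point): Orange plastic soft-jaw pad, 0.12 kg, standing on the bench to one side of the vise. Upside-down T: base 80 (x) by 30 (y) by 30 high, on its middle a ridge 30 thick (x), full length (y), flat-sided with rounded top 64 above the underside. Point: mid-base in x and y, 32.5 above the underside; y is its 30 mm thickness direction, z up. Either way round.
- offcut_c (a point): Dark brown wooden offcut left standing in the vise bed between stop and jaw: 50 (x, across the bed) by 44 (y) by 55 high, 0.11 kg. The point is its centre.
- tray_in (a point): Centre of the inner floor of the red open offcut tray, fixed on the bench to one side of the vise: outside 150 by 150, 40 high, walls 4. Axes along its sides, z up.
- hammer: Bystander: a hammer, 200 long, lying on the bench to the robot's right. Leave alone.
- jar_c (a point): Bystander: a lidded jar, 64 across and 85 high, on the bench to the right of the segments; the point is its centre. Leave alone.
- benchblock: Bystander: a steel bench block 80 by 80 by 25, on the bench to the robot's left. Leave alone.

How it is judged:
By the outcome, as a careful person would: the job done as asked, in the order asked, and still so for the second after the job is handed in, with the robot touching nothing.
Of seg_yellow, seg_green, seg_blue, seg_white only 2 to 4 are there at a start; the rules pass over those that are not, and their reading is None.
At some moment in a run one of seg_yellow, seg_green, seg_blue, seg_white may be knocked a few centimetres aside while the robot is not near it.
It also fails if it takes over 210 s, if anything falls off the work surface, if the arm or the gripper's body presses on something with over 40 N, if the wrist force passes 120 N, or if a joint passes its speed limit or range.

ROBOT

A 6-joint arm with a two-finger parallel gripper is mounted at the origin on the work surface. World frame = base frame: x ahead of the robot, y to its left, z up, the work surface at z = 0. Lengths are in m, angles in degrees, forces in N, time in s.
With the tool pointing down it reaches from about 0.375 to 0.9 m from the base axis. Payload 3.1 kg.
Tool frame: the origin (TCP) lies at the very end of the fingers, on their centre line; the grasp point (between the pads) lies 19 mm behind it; z points along the fingers, y is the line along which they close (so a half turn about z gives the same grasp; the last joint's range is limited). The gripper opens to 87 mm and grips with 3 to 60 N. Pads are 19 mm wide; open, the fingers measure 117 mm over their backs; the gripper's body (75 mm by 190 mm) begins 51 mm behind the grasp point.
Start: joints at [-76.748, 30.224, 82.088, -0, 67.689, -10.227], TCP at [0.249, -0.573, 0.223] pointing down, gripper open.
Joint ranges: [-176.69, 176.69], [-43.24, 126.21], [12.49, 139.97], [-82, 262], [0, 151.66], [-163.58, 163.58]. Speed limits (degrees/s): [159.86, 159.86, 180, 180, 180, 180].

INTERFACE

Orientations are given as a 3x3 rotation matrix whose columns are the frame's x, y, z axes.
In Python, from rig import bot gives the robot as it stands.
- The arm moves only by the tool move_arm, never from a script. Its argument "increments" is a list of rows, each an object with "xyz": the shift along the tool's x, y, z in mm, a list of three; "roll": the turn about the tool's z in rad; "grip": the opening in per cent of the stroke, from 0 (shut) to 100 (fully open). A call has 1 to 5 rows; each row shifts and turns the commanded pose from where the row before left it, along the tool's axes as they then stand; what a row does not reach is not made up. A row lasts 1/12 s, in which the tool goes at most 41.7 mm and 7.16 degrees, less where a joint would pass 70% of its speed; a pose out of reach is approached as far as the arm can. A call is refused whole if a number of a shift passes 41.7 or a number of a turn 0.125, either way. A call with a gripper value outside its range is refused whole. The fingers move at their own pace and stop on an object; the grip force is fixed at half the most. Time passes only in rows, so rows that do not move let the fingers close. It gives the time, the measured TCP pose, the force, the opening and the grip force at its end, in the units of the state.
- bot.read_state(): the state, without advancing time (a new reading comes with each control period).
- bot.capture(name): name is "scene" or "top" or "wrist"; returns (picture, depth): 480x640x3 uint8, red, green, blue; 480x640 float32, m along the optical axis (not along the pixel's ray), 0 where there is no reading.
- bot.camera_model(name): a dict with "intrinsics" (3x3 intrinsics, pixels), "D" ([k1, k2, p1, p2, k3] as OpenCV has them; the pictures are not rectified), "rvec" (rotation vector, rad) and "tvec" (3), from world to camera coordinates, as OpenCV has them; the wrist camera has in their place "tool_from_camera" (4x4, takes a point from camera to tool coordinates, whose origin is the TCP and whose axes are the flange's). Camera axes: x right, y down, z forward; pixel columns grow to the right and rows downward; lengths in m; the calibration is good to about 2 mm. A picture is of the moment at which its call begins: read the wrist's pose just before it. camera_model takes no time and is no camera call.
- bot.hand_in(): hands the job in; it is judged then, once.
Trained networks look in the newest picture that a camera, given by its name, has taken for a name from the list of things; names that differ only in an ending like _2 or _b are one class to them, and where a whole thing is asked for, a point or a joint stands for the part that bears it (a point fixed in the world has none). Each returns a list of dicts, best first, with "conf" (0 to 1); they miss things now and then, are a little off and sometimes report something else, mostly with a low value. They report only what shows in the picture. A call takes as long as a camera call.
- bot.spot_in(label, camera): "at" ([x, y, z] in m, in the coordinates of the camera as it stood for that picture, good to about 4 mm: the middle of the surface that is visible of it).
- bot.trace(label, camera): "mask" (480x640 bool, what is visible of it).
The state is a dict: "time_s": time; "joint_positions": joint angles; "qvel": joint speeds; "tau": joint torques, N m; "position": TCP position; "tcp_rot": TCP orientation; "force": force on the tool from outside, world axes, zero at the start; "moment": the same for the moment, N m; "opening": opening from 0.0 (shut) to 1.0 (fully open); "grasp_force": force on a finger pad.
Only numpy, scipy, OpenCV 4.12 (cv2) and the standard library are available. Lean on these libraries where they do the work, as an engineer would, in place of code of your own. Each camera call takes 0.05 s, during which the arm holds its last target. There are 200 camera calls.

## Working session

There is one attempt and no reset: what is moved stays moved. The work goes in short steps, Python scripts to look and compute and a tool call to move; the robot and the scene stay as the last step left them, time stands still between calls to the robot, and variables do not carry over. Pictures are saved under pics/ and viewed, at most 14 in all, crops included, and the job is handed in when it is done.

Besides the shell and the picture viewer there is one more tool, called after ">>>" as a command line: name --argument value ..., lists and objects as JSON in quotes. move_arm: Moves the arm, as the interface text tells. Its arguments: {"type":"object","properties":{"increments":{"type":"array"}},"required":["increments"]}

```bash
mkdir -p pics; ls; cat > h.py <<'E'
import numpy as np, cv2
from rig import bot
def cam(n):
    m=bot.camera_model(n); K=np.array(m["intrinsics"]); D=np.array(m["D"],float)
    if n=="wrist":
        s=bot.read_state(); T=np.eye(4); T[:3,:3]=np.array(s["tcp_rot"]); T[:3,3]=s["position"]
        W=T@np.array(m["tool_from_camera"])
    else:
        R,_=cv2.Rodrigues(np.array(m["rvec"],float)); W=np.eye(4); W[:3,:3]=R.T; W[:3,3]=-R.T@np.array(m["tvec"],float).ravel()
    return K,D,W
def cloud(n,dep,C=None):
    K,D,W=C or cam(n); v,u=np.mgrid[:480,:640]
    p=cv2.undistortPoints(np.stack([u,v],-1).reshape(-1,1,2).astype(float),K,D).reshape(480,640,2)
    P=np.dstack([p*dep[...,None],dep]); P=P@W[:3,:3].T+W[:3,3]; P[dep<=0]=np.nan
    return P
def save(n,im): cv2.imwrite(f"pics/{n}.png",im[...,::-1])
E
python3 - <<'E'
from h import *
s=bot.read_state(); print({k:np.round(v,3).tolist() for k,v in s.items()})
for n in ("scene","top"):
    im,d=bot.capture(n); save(n+"0",im); P=cloud(n,d); np.save(n+"P.npy",P); np.save(n+"I.npy",im)
    print(n,cam(n)[2].round(2).tolist())
    for l in ["jaw_grip","seg_yellow_c","seg_green_c","seg_blue_c","seg_white_c","pad_c","offcut_c","jar_c","hammer","benchblock"]:
        r=bot.trace(l,n)
        for q in r[:2]:
            m=q["mask"]; p=P[m]; p=p[~np.isnan(p[:,0])]
            if len(p): print(n,l,round(q["conf"],2),m.sum(),np.median(p,0).round(3),np.percentile(p,3,0).round(3),np.percentile(p,97,0).round(3))
E
```

```text
pics
{'time_s': 0.0, 'joint_positions': [-76.746, 30.279, 82.156, 0.001, 67.687, -10.227], 'qvel': [0.03, 0.045, 0.042, -0.021, -0.022, -0.016], 'tau': [0.0, -44.004, -17.659, 0.063, 0.058, -0.0], 'position': [0.249, -0.573, 0.222], 'tcp_rot': [[0.917, 0.398, -0.0], [0.398, -0.917, 0.002], [0.0, -0.002, -1.0]], 'force': [0.29, 0.093, -0.275], 'moment': [0.015, -0.026, -0.015], 'grasp_force': 0.0, 'opening': 1.0}
scene [[-0.28, 0.66, -0.7, 1.59], [0.96, 0.2, -0.19, 0.28], [0.01, -0.73, -0.69, 1.13], [0.0, 0.0, 0.0, 1.0]]
scene jaw_grip 0.73 785 [ 0.653 -0.049  0.06 ] [ 0.607 -0.076  0.028] [ 0.684 -0.031  0.105]
scene seg_green_c 0.74 638 [ 0.498 -0.185  0.033] [ 0.458 -0.215 -0.001] [ 0.525 -0.159  0.071]
scene seg_blue_c 0.56 828 [ 0.653 -0.049  0.06 ] [ 0.604 -0.081  0.022] [ 0.684 -0.031  0.105]
scene seg_white_c 0.72 699 [0.474 0.054 0.029] [ 0.416  0.022 -0.001] [0.501 0.082 0.056]
scene pad_c 0.88 440 [ 0.609 -0.358  0.028] [ 0.559 -0.377  0.   ] [ 0.637 -0.348  0.063]
scene offcut_c 0.76 589 [ 0.645 -0.134  0.065] [ 0.609 -0.161  0.022] [ 0.657 -0.116  0.077]
scene jar_c 0.95 
[... 546 characters left out ...]
op jaw_grip 0.61 585 [ 0.622 -0.053  0.061] [ 0.59  -0.076  0.031] [ 0.676 -0.032  0.107]
top seg_green_c 0.84 743 [ 0.469 -0.191  0.031] [ 0.434 -0.225 -0.002] [ 0.514 -0.159  0.073]
top seg_blue_c 0.53 655 [0.447 0.053 0.032] [0.414 0.025 0.012] [0.49  0.082 0.058]
top seg_white_c 0.83 673 [0.447 0.053 0.032] [0.414 0.025 0.007] [0.49  0.083 0.058]
top pad_c 0.91 420 [ 0.583 -0.363  0.03 ] [ 0.551 -0.382  0.006] [ 0.629 -0.349  0.065]
top pad_c 0.26 712 [ 0.469 -0.193  0.032] [ 0.436 -0.226  0.001] [ 0.513 -0.16   0.073]
top offcut_c 0.92 355 [ 0.619 -0.135  0.073] [ 0.599 -0.155  0.037] [ 0.648 -0.115  0.08 ]
top benchblock 0.85 875 [0.342 0.39  0.024] [0.304 0.35  0.013] [0.38 0.43 0.03]
```

View pics/top0.png

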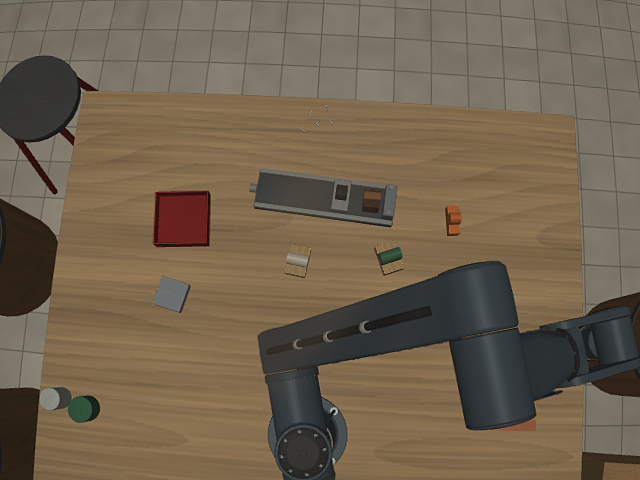

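View pics/scene0.png

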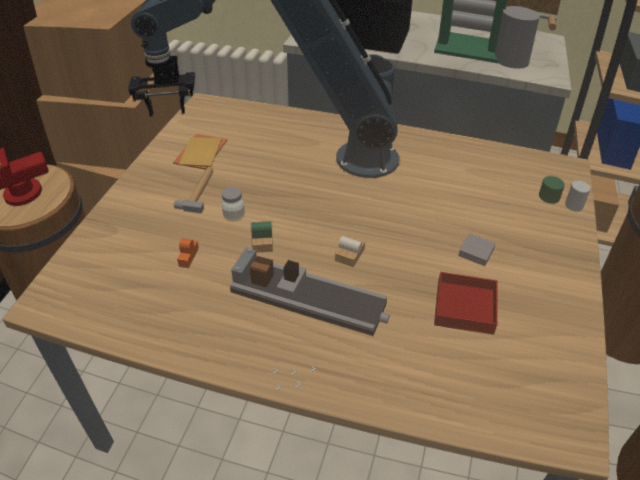

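```bash
python3 - <<'E'
import numpy as np, cv2
for n in ("top","scene"):
    P=np.load(n+"P.npy").reshape(-1,3); P=P[~np.isnan(P[:,0])]
    def rect(lbl,x0,x1,y0,y1,z0,z1):
        q=P[(P[:,0]>x0)&(P[:,0]<x1)&(P[:,1]>y0)&(P[:,1]<y1)&(P[:,2]>z0)&(P[:,2]<z1)]
        if len(q)<8: print(n,lbl,'few');return
        r=cv2.minAreaRect((q[:,:2]*1000).astype(np.float32)); print(n,lbl,len(q),np.round(r[0]),np.round(r[1]),round(r[2],1),'zmax',np.percentile(q[:,2],[50,98]).round(3))
    rect('bed',.5,.76,-.26,.34,.014,.045)
    rect('stop',.5,.76,-.26,-.15,.068,.085)
    rect('jawgrip',.5,.76,-.09,0,.09,.13)
    rect('jaw',.5,.76,-.1,.02,.055,.068)
    rect('offcut',.5,.76,-.17,-.1,.07,.09)
    rect('green',.4,.55,-.25,-.13,.02,.1); rect('greentop',.4,.55,-.25,-.13,.055,.1)
    rect('white',.38,.55,0,.12,.02,.1); rect('whitetop',.38,.55,0,.12,.04,.1)
    rect('pad',.53,.68,-.42,-.32,.02,.1); rect('padtop',.53,.68,-.42,-.32,.04,.1)
    rect('tray',.4,.75,.33,.6,.03,.06)
E
```

```text
top bed 4377 [605.  65.] [550. 209.] 89.9 zmax [0.021 0.038]
top stop 403 [ 623. -175.] [52. 90.] 85.1 zmax [0.074 0.081]
top jawgrip 139 [633. -54.] [30. 32.] 86.6 zmax [0.103 0.11 ]
top jaw 327 [634. -54.] [46. 87.] 85.3 zmax [0.06  0.066]
top offcut 263 [ 617. -142.] [57. 65.] 87.5 zmax [0.075 0.08 ]
top green 657 [ 476. -193.] [81. 58.] 21.2 zmax [0.033 0.074]
top greentop 249 [ 475. -193.] [30. 58.] 20.9 zmax [0.068 0.075]
top white 623 [454.  54.] [56. 81.] 80.5 zmax [0.032 0.059]
top whitetop 241 [454.  54.] [56. 31.] 82.8 zmax [0.052 0.061]
top pad 368 [ 591. -366.] [82. 33.] 6.3 zmax [0.033 0.066]
top padtop 146 [ 591. -366.] [32. 33.] 4.8 zmax [0.059 0.067]
top tray 263 [552. 393.] [155. 132.] 2.5 zmax [0.037 0.046]
scene bed 4860 [609.  62.] [557. 217.] 89.5 zmax [0.021 0.041]
scene stop 361 [ 630. -175.] [52. 92.] 84.9 zmax [0.073 0.079]
scene jawgrip 162 [640. -55.] [31. 33.] 86.8 zmax [0.102 0.107]
scene jaw 298 [640. -55.] [47. 88.] 84.2 zmax [0.06  0.066]
scene offcut 252 [ 623. -143.] [55. 69.] 89.1 zmax [0.074 0.078]
scene green 510 [ 485. -193.] [81. 57.] 22.1 zmax [0.044 0.073]
scene greentop 192 [ 486. -193.] [31. 57.] 20.7 zmax [0.066 0.074]
scene white 509 [459.  52.] [59. 89.] 80.0 zmax [0.033 0.057]
scene whitetop 202 [462.  52.] [58. 31.] 83.9 zmax [0.05  0.058]
scene pad 335 [ 596. -367.] [88. 35.] 8.7 zmax [0.035 0.065]
scene padtop 149 [ 601. -367.] [35. 34.] 13.4 zmax [0.056 0.066]
scene tray 384 [559. 394.] [157. 131.] 1.9 zmax [0.036 0.041]
```

>>> move_arm --increments '[{"xyz": [0, 0, -30], "roll": 0, "grip": 100}, {"xyz": [0, -40, 0], "roll": 0, "grip": 100}, {"xyz": [0, -40, 0], "roll": 0, "grip": 100}, {"xyz": [20, -35, 0], "roll": 0, "grip": 100}, {"xyz": [20, -35, 0], "roll": 0, "grip": 100}]'

```text
time_s: 1.52
position: [0.2251, -0.4183, 0.2526]
tcp_rot: [[0.918, 0.396, 0.0], [0.396, -0.918, -0.0], [0.0, 0.0, -1.0]]
force: [0.5, -0.5, -0.4]
opening: 0.999
grasp_force: 0.0
```

>>> move_arm --increments '[{"xyz": [0, 0, -10], "roll": -0.12, "grip": 100}, {"xyz": [0, 0, -10], "roll": -0.12, "grip": 100}, {"xyz": [0, 0, -10], "roll": -0.12, "grip": 100}, {"xyz": [0, 0, -10], "roll": -0.12, "grip": 100}, {"xyz": [0, 0, -10], "roll": -0.12, "grip": 100}]'

```text
time_s: 1.93
position: [0.226, -0.4195, 0.3033]
tcp_rot: [[0.527, 0.85, 0.0], [0.85, -0.527, -0.0], [-0.0, 0.0, -1.0]]
force: [0.2, -0.4, -1.5]
opening: 1.002
grasp_force: 0.0
```

>>> move_arm --increments '[{"xyz": [0, 0, 0], "roll": -0.12, "grip": 100}, {"xyz": [0, 0, 0], "roll": -0.12, "grip": 100}, {"xyz": [0, 0, 0], "roll": -0.12, "grip": 100}, {"xyz": [0, 0, 0], "roll": -0.12, "grip": 100}, {"xyz": [0, 0, 0], "roll": 0, "grip": 100}]'

```text
time_s: 2.35
position: [0.2259, -0.4197, 0.3027]
tcp_rot: [[0.079, 0.997, 0.0], [0.997, -0.079, -0.0], [-0.0, 0.0, -1.0]]
force: [1.0, -0.0, -0.8]
opening: 1.001
grasp_force: 0.0
```

>>> move_arm --increments '[{"xyz": [28, 28, 0], "roll": 0, "grip": 100}, {"xyz": [28, 28, 0], "roll": 0, "grip": 100}, {"xyz": [28, 28, 0], "roll": 0, "grip": 100}, {"xyz": [28, 28, 0], "roll": 0, "grip": 100}, {"xyz": [28, 28, 0], "roll": 0, "grip": 100}]'

```text
time_s: 2.77
position: [0.3779, -0.2902, 0.3028]
tcp_rot: [[0.085, 0.996, 0.0], [0.996, -0.085, -0.0], [-0.0, 0.0, -1.0]]
force: [0.1, -0.9, -1.1]
opening: 1.003
grasp_force: 0.0
```

>>> move_arm --increments '[{"xyz": [28, 28, 0], "roll": 0, "grip": 100}, {"xyz": [28, 28, 0], "roll": 0, "grip": 100}, {"xyz": [28, 28, 0], "roll": 0, "grip": 100}, {"xyz": [28, 28, 0], "roll": 0, "grip": 100}, {"xyz": [28, 28, 0], "roll": 0, "grip": 100}]'

```text
time_s: 3.18
position: [0.529, -0.1616, 0.3027]
tcp_rot: [[0.084, 0.996, 0.0], [0.996, -0.084, -0.0], [-0.0, 0.0, -1.0]]
force: [-0.2, -1.5, 0.1]
opening: 0.998
grasp_force: 0.0
```

>>> move_arm --increments '[{"xyz": [27, 28, 0], "roll": 0, "grip": 100}, {"xyz": [27, 28, 0], "roll": 0, "grip": 100}, {"xyz": [27, 28, 0], "roll": 0, "grip": 100}, {"xyz": [0, 0, 0], "roll": 0, "grip": 100}, {"xyz": [0, 0, 0], "roll": 0, "grip": 100}]'

```text
time_s: 3.6
position: [0.6189, -0.0877, 0.3019]
tcp_rot: [[0.08, 0.997, -0.001], [0.997, -0.08, -0.0], [-0.0, -0.001, -1.0]]
force: [0.2, -0.8, 0.9]
opening: 0.993
grasp_force: 0.0
```

```bash
cat >> h.py <<'E'
def wrist(name):
    C=cam("wrist"); im,d=bot.capture("wrist"); save(name,im); P=cloud("wrist",d,C)
    return im,P
def rect(P,lbl,x0,x1,y0,y1,z0,z1):
    q=P.reshape(-1,3); q=q[~np.isnan(q[:,0])]
    q=q[(q[:,0]>x0)&(q[:,0]<x1)&(q[:,1]>y0)&(q[:,1]<y1)&(q[:,2]>z0)&(q[:,2]<z1)]
    if len(q)<8: print(lbl,'few'); return
    r=cv2.minAreaRect((q[:,:2]*1000).astype(np.float32)); print(lbl,len(q),np.round(r[0],1),np.round(r[1],1),round(r[2],1),'z',np.percentile(q[:,2],[2,50,98]).round(4))
E
python3 - <<'E'
from h import *
print(np.round(bot.camera_model("wrist")["tool_from_camera"],3))
im,P=wrist("w1")
rect(P,'stop',.5,.76,-.26,-.15,.068,.085)
rect(P,'jawgrip',.5,.76,-.09,0,.095,.13)
rect(P,'jaw',.5,.76,-.1,.02,.055,.068)
rect(P,'offcut',.5,.66,-.155,-.1,.07,.09)
E
```

```text
[[-0.    -0.964 -0.264  0.073]
 [ 1.    -0.    -0.     0.001]
 [ 0.    -0.264  0.964 -0.162]
 [ 0.     0.     0.     1.   ]]
stop 3002 [ 627.5 -173.9] [50.7 88.1] 85.6 z [0.0697 0.0747 0.0782]
jawgrip 1283 [638. -53.] [29.7 29.8] 85.4 z [0.1025 0.1046 0.1061]
jaw 3169 [638.1 -53.3] [46.  86.2] 85.4 z [0.0581 0.061  0.0629]
offcut 2185 [ 629.  -134.7] [42.3 50. ] 88.0 z [0.0727 0.0749 0.0766]
```

View pics/w1.png

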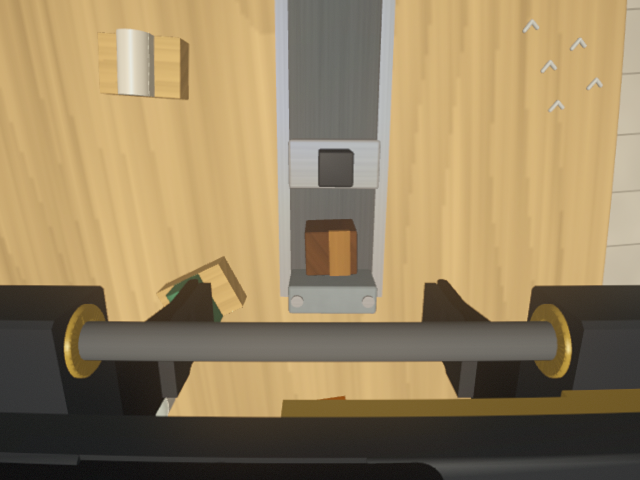

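>>> move_arm --increments '[{"xyz": [18, 8, 35], "roll": 0, "grip": 100}, {"xyz": [18, 8, 35], "roll": 0, "grip": 100}, {"xyz": [0, 0, 40], "roll": 0, "grip": 100}, {"xyz": [0, 0, 40], "roll": 0, "grip": 100}, {"xyz": [0, 0, 30], "roll": 0, "grip": 100}]'

```text
time_s: 4.07
position: [0.6342, -0.0556, 0.1199]
tcp_rot: [[0.084, 0.996, -0.004], [0.996, -0.084, 0.0], [0.0, -0.004, -1.0]]
force: [-0.0, 0.6, -1.5]
opening: 0.998
grasp_force: 0.0
```

>>> move_arm --increments '[{"xyz": [0, 0, 25], "roll": 0, "grip": 100}, {"xyz": [0, 0, 25], "roll": 0, "grip": 100}, {"xyz": [0, 0, 0], "roll": 0, "grip": 100}, {"xyz": [0, 0, 0], "roll": 0, "grip": 30}, {"xyz": [0, 0, 0], "roll": 0, "grip": 0}]'

```text
time_s: 4.48
position: [0.6374, -0.0559, 0.0741]
tcp_rot: [[0.083, 0.997, 0.002], [0.997, -0.083, -0.001], [-0.0, 0.002, -1.0]]
force: [-0.4, 0.3, 0.5]
opening: 0.924
grasp_force: 0.0
```

>>> move_arm --increments '[{"xyz": [0, 0, 0], "roll": 0, "grip": 0}, {"xyz": [0, 0, 0], "roll": 0, "grip": 0}, {"xyz": [0, 0, 0], "roll": 0, "grip": 0}, {"xyz": [0, 0, 0], "roll": 0, "grip": 0}, {"xyz": [0, 0, 0], "roll": 0, "grip": 0}]'

```text
time_s: 4.9
position: [0.6371, -0.0547, 0.0733]
tcp_rot: [[0.081, 0.997, 0.001], [0.997, -0.081, -0.0], [-0.0, 0.001, -1.0]]
force: [0.2, -0.2, 0.8]
opening: 0.555
grasp_force: 0.0
```

>>> move_arm --increments '[{"xyz": [0, 0, 0], "roll": 0, "grip": 0}, {"xyz": [0, 0, 0], "roll": 0, "grip": 0}, {"xyz": [0, 0, 0], "roll": 0, "grip": 0}, {"xyz": [0, 0, 0], "roll": 0, "grip": 0}, {"xyz": [5, 0, 0], "roll": 0, "grip": 0}]'

```text
time_s: 5.32
position: [0.6371, -0.0516, 0.0725]
tcp_rot: [[0.081, 0.997, -0.001], [0.997, -0.081, -0.003], [-0.003, -0.0, -1.0]]
force: [-1.4, -4.8, 0.5]
opening: 0.341
grasp_force: 30.0
```

>>> move_arm --increments '[{"xyz": [10, 0, 0], "roll": 0, "grip": 0}, {"xyz": [15, 0, 0], "roll": 0, "grip": 0}, {"xyz": [20, 0, 0], "roll": 0, "grip": 0}, {"xyz": [20, 0, 0], "roll": 0, "grip": 0}, {"xyz": [20, 0, 0], "roll": 0, "grip": 0}]'

```text
time_s: 5.73
position: [0.6443, 0.0333, 0.0725]
tcp_rot: [[0.081, 0.997, 0.0], [0.997, -0.081, -0.003], [-0.003, 0.0, -1.0]]
force: [-0.4, -7.0, -0.5]
opening: 0.341
grasp_force: 30.0
```

>>> move_arm --increments '[{"xyz": [20, 0, 0], "roll": 0, "grip": 0}, {"xyz": [20, 0, 0], "roll": 0, "grip": 0}, {"xyz": [20, 0, 0], "roll": 0, "grip": 0}, {"xyz": [20, 0, 0], "roll": 0, "grip": 0}, {"xyz": [10, 0, 0], "roll": 0, "grip": 0}]'

```text
time_s: 6.15
position: [0.6522, 0.1252, 0.0725]
tcp_rot: [[0.08, 0.997, 0.002], [0.997, -0.08, -0.002], [-0.002, 0.002, -1.0]]
force: [2.2, -5.9, 0.5]
opening: 0.344
grasp_force: 30.0
```

>>> move_arm --increments '[{"xyz": [6, 0, 0], "roll": 0, "grip": 0}, {"xyz": [6, 0, 0], "roll": 0, "grip": 0}, {"xyz": [4, 0, 0], "roll": 0, "grip": 0}, {"xyz": [4, 0, 0], "roll": 0, "grip": 0}, {"xyz": [2, 0, 0], "roll": 0, "grip": 0}]'

```text
time_s: 6.57
position: [0.6539, 0.1454, 0.0726]
tcp_rot: [[0.081, 0.997, 0.001], [0.997, -0.081, -0.002], [-0.002, 0.001, -1.0]]
force: [2.5, -6.3, -1.2]
opening: 0.34
grasp_force: 30.0
```

>>> move_arm --increments '[{"xyz": [2, 0, 0], "roll": 0, "grip": 0}, {"xyz": [2, 0, 0], "roll": 0, "grip": 0}, {"xyz": [1, 0, 0], "roll": 0, "grip": 0}, {"xyz": [1, 0, 0], "roll": 0, "grip": 0}, {"xyz": [0, 0, 0], "roll": 0, "grip": 0}]'

```text
time_s: 6.98
position: [0.6544, 0.1509, 0.0725]
tcp_rot: [[0.081, 0.997, 0.001], [0.997, -0.081, -0.002], [-0.002, 0.001, -1.0]]
force: [1.7, -4.4, -0.3]
opening: 0.339
grasp_force: 30.0
```

>>> move_arm --increments '[{"xyz": [1, 0, 0], "roll": 0, "grip": 0}, {"xyz": [1, 0, 0], "roll": 0, "grip": 0}, {"xyz": [1, 0, 0], "roll": 0, "grip": 0}, {"xyz": [1, 0, 0], "roll": 0, "grip": 0}, {"xyz": [0, 0, 0], "roll": 0, "grip": 0}]'

```text
time_s: 7.4
position: [0.6544, 0.151, 0.0725]
tcp_rot: [[0.08, 0.997, -0.001], [0.997, -0.08, -0.008], [-0.008, 0.0, -1.0]]
force: [0.2, -14.8, 0.4]
opening: 0.346
grasp_force: 30.0
```

>>> move_arm --increments '[{"xyz": [1, 0, 0], "roll": 0, "grip": 0}, {"xyz": [1, 0, 0], "roll": 0, "grip": 0}, {"xyz": [1, 0, 0], "roll": 0, "grip": 0}, {"xyz": [0, 0, 0], "roll": 0, "grip": 0}, {"xyz": [0, 0, 0], "roll": 0, "grip": 0}]'

```text
time_s: 7.82
position: [0.6544, 0.1512, 0.0725]
tcp_rot: [[0.08, 0.997, -0.002], [0.997, -0.08, -0.012], [-0.012, -0.001, -1.0]]
force: [-0.4, -20.8, 1.9]
opening: 0.342
grasp_force: 30.0
```

>>> move_arm --increments '[{"xyz": [-6, 0, 0], "roll": 0, "grip": 0}, {"xyz": [0, 0, 0], "roll": 0, "grip": 100}, {"xyz": [0, 0, 0], "roll": 0, "grip": 100}, {"xyz": [0, 0, 0], "roll": 0, "grip": 100}, {"xyz": [0, 0, 0], "roll": 0, "grip": 100}]'

```text
time_s: 8.23
position: [0.6533, 0.1545, 0.0725]
tcp_rot: [[0.08, 0.997, -0.001], [0.997, -0.08, 0.0], [0.0, -0.001, -1.0]]
force: [-0.3, -0.6, -0.1]
opening: 0.56
grasp_force: 0.0
```

>>> move_arm --increments '[{"xyz": [0, 0, -20], "roll": 0, "grip": 100}, {"xyz": [0, 0, -30], "roll": 0, "grip": 100}, {"xyz": [0, 0, -40], "roll": 0, "grip": 100}, {"xyz": [-20, 0, -20], "roll": 0, "grip": 100}, {"xyz": [-40, 0, 0], "roll": 0, "grip": 100}]'

```text
time_s: 8.65
position: [0.6528, 0.0984, 0.189]
tcp_rot: [[0.074, 0.997, 0.013], [0.997, -0.074, 0.002], [0.003, 0.013, -1.0]]
force: [1.1, -0.8, 0.3]
opening: 0.932
grasp_force: 0.0
```

>>> move_arm --increments '[{"xyz": [-40, 0, 0], "roll": 0, "grip": 100}, {"xyz": [-40, 0, 0], "roll": 0, "grip": 100}, {"xyz": [-40, 0, 0], "roll": 0, "grip": 100}, {"xyz": [-40, 0, 0], "roll": 0, "grip": 100}, {"xyz": [0, 0, 0], "roll": 0, "grip": 100}]'

```text
time_s: 9.07
position: [0.636, -0.0727, 0.1828]
tcp_rot: [[0.086, 0.996, 0.001], [0.996, -0.086, -0.004], [-0.004, 0.001, -1.0]]
force: [-0.1, 0.7, 0.0]
opening: 1.002
grasp_force: 0.0
```

```bash
python3 - <<'E'
from h import *
s=bot.read_state();print(s["position"])
im,P=wrist("w2")
rect(P,'stop',.55,.7,-.24,-.17,.070,.080)
rect(P,'offcut',.55,.68,-.163,-.1,.07,.08)
rect(P,'offcutbody',.60,.66,-.163,-.1,.035,.08)
rect(P,'bedrails',.5,.76,-.1,.09,.024,.036)
rect(P,'jaw',.5,.76,.1,.22,.055,.068)
rect(P,'white',.38,.55,0,.12,.02,.1);rect(P,'whitetop',.38,.55,0,.12,.04,.1)
E
```

```text
[ 0.63599896 -0.07268954  0.1827599 ]
stop 3869 [ 626.6 -183.6] [29.5 88.6] 87.0 z [0.0719 0.0747 0.0782]
offcut 1983 [ 629.8 -123. ] [20.6 50.4] 84.3 z [0.0711 0.0748 0.0763]
offcutbody 3155 [ 629.5 -123.5] [20.9 50.3] 86.1 z [0.0372 0.0741 0.0762]
bedrails 9158 [602.4  -7.5] [184.9 204.7] 90.0 z [0.026  0.0297 0.0312]
jaw few
white 9506 [458.7  54. ] [56.6 80.8] 80.9 z [0.0236 0.0324 0.0563]
whitetop 4226 [459.7  53.8] [56.5 29.2] 81.0 z [0.0413 0.0533 0.0566]
```

>>> move_arm --increments '[{"xyz": [-32, -1, 10], "roll": 0, "grip": 100}, {"xyz": [-31, -1, 25], "roll": 0, "grip": 100}, {"xyz": [0, 0, 40], "roll": 0, "grip": 100}, {"xyz": [0, 0, 40], "roll": 0, "grip": 100}, {"xyz": [0, 0, 28], "roll": 0, "grip": 100}]'

```text
time_s: 9.53
position: [0.6275, -0.1266, 0.0367]
tcp_rot: [[0.081, 0.997, -0.003], [0.997, -0.081, 0.002], [0.002, -0.003, -1.0]]
force: [0.6, 0.6, 0.0]
opening: 0.999
grasp_force: 0.0
```

>>> move_arm --increments '[{"xyz": [0, 0, 0], "roll": 0, "grip": 0}, {"xyz": [0, 0, 0], "roll": 0, "grip": 0}, {"xyz": [0, 0, 0], "roll": 0, "grip": 0}, {"xyz": [0, 0, 0], "roll": 0, "grip": 0}, {"xyz": [0, 0, 0], "roll": 0, "grip": 0}]'

```text
time_s: 9.95
position: [0.6307, -0.1285, 0.0422]
tcp_rot: [[0.08, 0.997, 0.005], [0.997, -0.08, -0.002], [-0.001, 0.005, -1.0]]
force: [0.1, -0.1, -0.5]
opening: 0.707
grasp_force: 0.0
```

>>> move_arm --increments '[{"xyz": [0, 0, 0], "roll": 0, "grip": 0}, {"xyz": [0, 0, 0], "roll": 0, "grip": 0}, {"xyz": [0, 0, 0], "roll": 0, "grip": 0}, {"xyz": [0, 0, 0], "roll": 0, "grip": 0}, {"xyz": [0, 0, 0], "roll": 0, "grip": 0}]'

```text
time_s: 10.37
position: [0.6295, -0.1284, 0.0412]
tcp_rot: [[0.081, 0.997, 0.002], [0.997, -0.081, -0.0], [-0.0, 0.002, -1.0]]
force: [-1.5, 0.4, 7.0]
opening: 0.577
grasp_force: 30.0
```

>>> move_arm --increments '[{"xyz": [0, 0, -20], "roll": 0, "grip": 0}, {"xyz": [0, 0, -35], "roll": 0, "grip": 0}, {"xyz": [0, 0, -35], "roll": 0, "grip": 0}, {"xyz": [0, 0, -35], "roll": 0, "grip": 0}, {"xyz": [20, -4, -35], "roll": 0, "grip": 0}]'

```text
time_s: 10.78
position: [0.6271, -0.1114, 0.2012]
tcp_rot: [[0.084, 0.996, 0.002], [0.996, -0.084, -0.003], [-0.002, 0.002, -1.0]]
force: [1.3, 0.1, -1.9]
opening: 0.569
grasp_force: 30.0
```

>>> move_arm --increments '[{"xyz": [35, -9, 0], "roll": 0, "grip": 0}, {"xyz": [35, -9, 0], "roll": 0, "grip": 0}, {"xyz": [35, -9, 0], "roll": 0, "grip": 0}, {"xyz": [35, -9, 0], "roll": 0, "grip": 0}, {"xyz": [35, -9, 0], "roll": 0, "grip": 0}]'

```text
time_s: 11.2
position: [0.595, 0.0714, 0.1998]
tcp_rot: [[0.082, 0.997, 0.0], [0.997, -0.082, 0.0], [0.0, 0.0, -1.0]]
force: [0.2, -0.3, -1.7]
opening: 0.573
grasp_force: 30.0
```

>>> move_arm --increments '[{"xyz": [35, -9, 0], "roll": 0, "grip": 0}, {"xyz": [35, -9, 0], "roll": 0, "grip": 0}, {"xyz": [35, -9, 0], "roll": 0, "grip": 0}, {"xyz": [35, -9, 0], "roll": 0, "grip": 0}, {"xyz": [35, -9, 0], "roll": 0, "grip": 0}]'

```text
time_s: 11.62
position: [0.5643, 0.2496, 0.1996]
tcp_rot: [[0.081, 0.997, -0.0], [0.997, -0.081, 0.0], [0.0, -0.0, -1.0]]
force: [0.6, 0.5, -1.3]
opening: 0.572
grasp_force: 30.0
```

>>> move_arm --increments '[{"xyz": [35, -9, 0], "roll": 0, "grip": 0}, {"xyz": [30, -9, 0], "roll": 0, "grip": 0}, {"xyz": [30, -5, 0], "roll": 0, "grip": 0}, {"xyz": [0, 0, 0], "roll": 0, "grip": 0}, {"xyz": [0, 0, 0], "roll": 0, "grip": 0}]'

```text
time_s: 12.03
position: [0.5491, 0.346, 0.1993]
tcp_rot: [[0.078, 0.997, -0.0], [0.997, -0.078, -0.0], [-0.0, -0.0, -1.0]]
force: [-0.1, -1.3, -1.5]
opening: 0.572
grasp_force: 30.0
```

```bash
python3 - <<'E'
from h import *
s=bot.read_state();print(s["position"],s["opening"])
im,d=bot.capture("top");P=cloud("top",d)
rect(P,'trayedge',.4,.75,.28,.6,.036,.046)
im,d=bot.capture("scene");P=cloud("scene",d)
rect(P,'trayedge',.4,.75,.28,.6,.036,.046)
E
```

```text
[0.54905071 0.34601684 0.19931087] 0.5719186891334025
trayedge 123 [555.7 342.6] [152.5  72.5] 4.5 z [0.0361 0.0393 0.0442]
trayedge 254 [561.7 381.1] [155.2 152. ] 3.5 z [0.036  0.0381 0.042 ]
```

>>> move_arm --increments '[{"xyz": [19, 3, 0], "roll": 0, "grip": 0}, {"xyz": [19, 3, 7], "roll": 0, "grip": 0}, {"xyz": [0, 0, 40], "roll": 0, "grip": 0}, {"xyz": [0, 0, 40], "roll": 0, "grip": 0}, {"xyz": [0, 0, 35], "roll": 0, "grip": 0}]'

```text
time_s: 12.55
position: [0.5594, 0.3802, 0.0763]
tcp_rot: [[0.083, 0.997, 0.0], [0.997, -0.083, -0.0], [-0.0, 0.0, -1.0]]
force: [0.5, 0.4, -1.4]
opening: 0.573
grasp_force: 30.0
```

>>> move_arm --increments '[{"xyz": [0, 0, 20], "roll": 0, "grip": 0}, {"xyz": [0, 0, 15], "roll": 0, "grip": 0}, {"xyz": [0, 0, 8], "roll": 0, "grip": 0}, {"xyz": [0, 0, 0], "roll": 0, "grip": 0}, {"xyz": [0, 0, 0], "roll": 0, "grip": 0}]'

```text
time_s: 12.97
position: [0.5597, 0.3811, 0.0349]
tcp_rot: [[0.082, 0.997, 0.0], [0.997, -0.082, -0.0], [0.0, 0.0, -1.0]]
force: [0.4, 0.6, -0.8]
opening: 0.572
grasp_force: 30.0
```

>>> move_arm --increments '[{"xyz": [0, 0, 0], "roll": 0, "grip": 80}, {"xyz": [0, 0, 0], "roll": 0, "grip": 80}, {"xyz": [0, 0, 0], "roll": 0, "grip": 80}, {"xyz": [0, 0, 0], "roll": 0, "grip": 80}, {"xyz": [0, 0, 0], "roll": 0, "grip": 80}]'

```text
time_s: 13.38
position: [0.5593, 0.3823, 0.0355]
tcp_rot: [[0.081, 0.997, 0.001], [0.997, -0.081, 0.001], [0.001, 0.001, -1.0]]
force: [0.1, 0.1, -0.1]
opening: 0.784
grasp_force: 0.0
```

>>> move_arm --increments '[{"xyz": [0, 0, -20], "roll": 0, "grip": 80}, {"xyz": [0, 0, -40], "roll": 0, "grip": 80}, {"xyz": [0, 0, -40], "roll": 0, "grip": 80}, {"xyz": [0, 0, -40], "roll": 0, "grip": 100}, {"xyz": [0, 0, -40], "roll": 0, "grip": 100}]'

```text
time_s: 13.8
position: [0.5585, 0.382, 0.2165]
tcp_rot: [[0.081, 0.997, -0.0], [0.997, -0.081, -0.0], [-0.0, -0.0, -1.0]]
force: [0.9, -0.1, -0.2]
opening: 0.879
grasp_force: 0.0
```

>>> move_arm --increments '[{"xyz": [-40, -2, 0], "roll": 0, "grip": 100}, {"xyz": [-40, -2, 0], "roll": 0, "grip": 100}, {"xyz": [-40, -2, 0], "roll": 0, "grip": 100}, {"xyz": [-40, -2, 0], "roll": 0, "grip": 100}, {"xyz": [-40, -2, 0], "roll": 0, "grip": 100}]'

```text
time_s: 14.22
position: [0.5321, 0.1821, 0.2151]
tcp_rot: [[0.08, 0.997, 0.001], [0.997, -0.08, -0.0], [0.0, 0.001, -1.0]]
force: [1.6, -0.2, 0.0]
opening: 1.002
grasp_force: 0.0
```

>>> move_arm --increments '[{"xyz": [-40, -2, 0], "roll": 0, "grip": 100}, {"xyz": [-40, -2, 0], "roll": 0, "grip": 100}, {"xyz": [-40, -2, 0], "roll": 0, "grip": 100}, {"xyz": [-40, -2, 0], "roll": 0, "grip": 100}, {"xyz": [-40, -2, 0], "roll": 0, "grip": 100}]'

```text
time_s: 14.63
position: [0.5061, -0.0167, 0.215]
tcp_rot: [[0.08, 0.997, 0.001], [0.997, -0.08, -0.0], [-0.0, 0.001, -1.0]]
force: [-0.4, -0.1, 0.5]
opening: 1.001
grasp_force: 0.0
```

>>> move_arm --increments '[{"xyz": [-40, -2, 0], "roll": 0, "grip": 100}, {"xyz": [-40, -2, 0], "roll": 0, "grip": 100}, {"xyz": [-40, -2, 0], "roll": 0, "grip": 100}, {"xyz": [-40, -2, 0], "roll": 0, "grip": 100}, {"xyz": [-40, -2, 0], "roll": 0, "grip": 100}]'

```text
time_s: 15.05
position: [0.4799, -0.2154, 0.215]
tcp_rot: [[0.081, 0.997, 0.001], [0.997, -0.081, -0.0], [-0.0, 0.001, -1.0]]
force: [1.0, 0.0, -0.8]
opening: 0.999
grasp_force: 0.0
```

>>> move_arm --increments '[{"xyz": [-20, 0, 0], "roll": -0.115, "grip": 100}, {"xyz": [0, 0, 0], "roll": -0.115, "grip": 100}, {"xyz": [0, 0, 0], "roll": -0.11, "grip": 100}, {"xyz": [0, 0, 0], "roll": -0.11, "grip": 100}, {"xyz": [0, 0, 0], "roll": 0, "grip": 100}]'

```text
time_s: 15.47
position: [0.4787, -0.2338, 0.2148]
tcp_rot: [[-0.362, 0.932, 0.0], [0.932, 0.362, -0.0], [-0.0, 0.0, -1.0]]
force: [-0.6, 0.1, -0.4]
opening: 0.998
grasp_force: 0.0
```

```bash
python3 - <<'E'
from h import *
s=bot.read_state();print(s["position"])
im,P=wrist("w3")
rect(P,'green',.4,.55,-.26,-.13,.02,.1); rect(P,'greentop',.4,.55,-.26,-.13,.05,.1)
rect(P,'base',.4,.55,-.26,-.13,.02,.036)
E
```

```text
[ 0.47868832 -0.23380132  0.21477241]
green 7295 [ 480.1 -192.1] [80.4 56.5] 21.3 z [0.0283 0.0306 0.0723]
greentop 3186 [ 480.3 -192.1] [29.7 56.4] 21.2 z [0.0599 0.0697 0.0725]
base 4109 [ 480.  -191.8] [80.4 55.7] 21.3 z [0.0281 0.0296 0.0312]
```

View pics/w3.png

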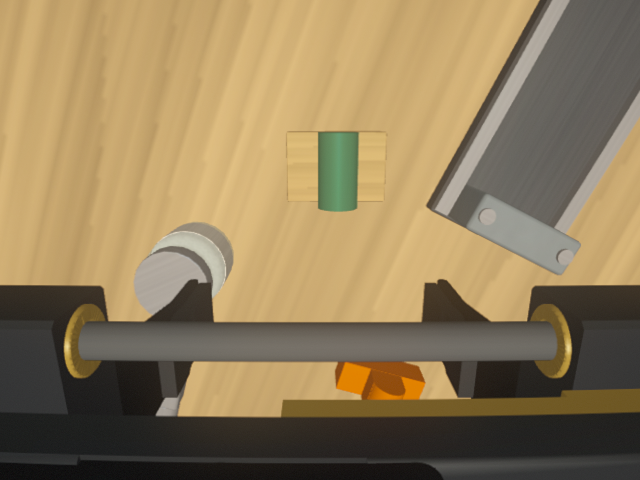

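>>> move_arm --increments '[{"xyz": [19, 8, 20], "roll": 0, "grip": 100}, {"xyz": [19, 8, 30], "roll": 0, "grip": 100}, {"xyz": [0, 0, 40], "roll": 0, "grip": 100}, {"xyz": [0, 0, 40], "roll": 0, "grip": 100}, {"xyz": [0, 0, 25], "roll": 0, "grip": 100}]'

```text
time_s: 15.93
position: [0.4791, -0.1908, 0.0571]
tcp_rot: [[-0.359, 0.933, -0.002], [0.933, 0.359, 0.001], [0.002, -0.002, -1.0]]
force: [0.9, 0.5, 1.5]
opening: 0.999
grasp_force: 0.0
```

>>> move_arm --increments '[{"xyz": [0, 0, 15], "roll": 0, "grip": 60}, {"xyz": [0, 0, 7], "roll": 0, "grip": 60}, {"xyz": [0, 0, 0], "roll": 0, "grip": 60}, {"xyz": [0, 0, 0], "roll": 0, "grip": 60}, {"xyz": [0, 0, 0], "roll": 0, "grip": 60}]'

```text
time_s: 16.35
position: [0.481, -0.1929, 0.0388]
tcp_rot: [[-0.36, 0.933, 0.002], [0.933, 0.36, -0.001], [-0.002, 0.002, -1.0]]
force: [0.7, 0.5, 0.7]
opening: 0.702
grasp_force: 0.0
```

>>> move_arm --increments '[{"xyz": [0, 0, 3], "roll": 0, "grip": 0}, {"xyz": [0, 0, 0], "roll": 0, "grip": 0}, {"xyz": [0, 0, 0], "roll": 0, "grip": 0}, {"xyz": [0, 0, 0], "roll": 0, "grip": 0}, {"xyz": [0, 0, 0], "roll": 0, "grip": 0}]'

```text
time_s: 16.77
position: [0.4799, -0.1924, 0.0349]
tcp_rot: [[-0.361, 0.933, -0.0], [0.933, 0.361, -0.0], [-0.0, -0.0, -1.0]]
force: [-1.5, -0.2, 3.1]
opening: 0.343
grasp_force: 30.0
```

>>> move_arm --increments '[{"xyz": [0, 0, 0], "roll": 0, "grip": 0}, {"xyz": [0, 0, 0], "roll": 0, "grip": 0}, {"xyz": [0, 0, 0], "roll": 0, "grip": 0}, {"xyz": [0, 0, 0], "roll": 0, "grip": 0}, {"xyz": [0, 0, 0], "roll": 0, "grip": 0}]'

```text
time_s: 17.18
position: [0.48, -0.1924, 0.0349]
tcp_rot: [[-0.361, 0.933, -0.0], [0.933, 0.361, -0.0], [-0.0, -0.0, -1.0]]
force: [-1.4, -0.7, 6.2]
opening: 0.338
grasp_force: 30.0
```

>>> move_arm --increments '[{"xyz": [0, 0, -10], "roll": 0, "grip": 0}, {"xyz": [0, 0, -30], "roll": 0, "grip": 0}, {"xyz": [0, 0, -40], "roll": 0, "grip": 0}, {"xyz": [0, 0, -40], "roll": 0, "grip": 0}, {"xyz": [0, 0, 0], "roll": 0, "grip": 0}]'

```text
time_s: 17.6
position: [0.4843, -0.1947, 0.1614]
tcp_rot: [[-0.361, 0.933, 0.012], [0.933, 0.361, -0.008], [-0.012, 0.009, -1.0]]
force: [1.8, -0.9, -2.7]
opening: 0.342
grasp_force: 30.0
```

>>> move_arm --increments '[{"xyz": [0, 0, 0], "roll": 0.115, "grip": 0}, {"xyz": [0, 0, 0], "roll": 0.115, "grip": 0}, {"xyz": [0, 0, 0], "roll": 0.11, "grip": 0}, {"xyz": [0, 0, 0], "roll": 0.11, "grip": 0}, {"xyz": [0, 0, 0], "roll": 0, "grip": 0}]'

```text
time_s: 18.02
position: [0.4797, -0.1919, 0.1541]
tcp_rot: [[0.083, 0.997, -0.001], [0.997, -0.083, 0.001], [0.001, -0.001, -1.0]]
force: [0.3, -0.4, -2.7]
opening: 0.345
grasp_force: 30.0
```

>>> move_arm --increments '[{"xyz": [18, 36, 0], "roll": 0, "grip": 0}, {"xyz": [18, 36, 0], "roll": 0, "grip": 0}, {"xyz": [18, 36, 0], "roll": 0, "grip": 0}, {"xyz": [20, 34, 0], "roll": 0, "grip": 0}, {"xyz": [0, 4, 0], "roll": 0, "grip": 0}]'

```text
time_s: 18.43
position: [0.638, -0.1273, 0.1544]
tcp_rot: [[0.075, 0.997, 0.008], [0.997, -0.075, 0.0], [0.001, 0.007, -1.0]]
force: [1.0, -0.5, -2.9]
opening: 0.347
grasp_force: 30.0
```

>>> move_arm --increments '[{"xyz": [0, 0, 20], "roll": 0, "grip": 0}, {"xyz": [0, 0, 15], "roll": 0, "grip": 0}, {"xyz": [0, 0, 0], "roll": 0, "grip": 0}, {"xyz": [0, 0, 0], "roll": 0, "grip": 0}, {"xyz": [0, 0, 0], "roll": 0, "grip": 0}]'

```text
time_s: 18.85
position: [0.6316, -0.1306, 0.1198]
tcp_rot: [[0.08, 0.997, 0.0], [0.997, -0.08, 0.0], [0.0, 0.0, -1.0]]
force: [0.6, -0.1, -1.1]
opening: 0.343
grasp_force: 30.0
```

```bash
python3 - <<'E'
from h import *
s=bot.read_state();print(s["position"],np.degrees(np.arctan2(s["tcp_rot"][1][0],s["tcp_rot"][0][0])))
im,P=wrist("w4")
rect(P,'seg base',.55,.72,-.2,-.09,.105,.125)
q=P.reshape(-1,3);q=q[~np.isnan(q[:,0])]
# inner rail edges via rail tops, in bed coordinates
th=np.radians(4.85); ex=np.array([np.cos(th),-np.sin(th)]); ey=np.array([np.sin(th),np.cos(th)])
d=q[:,:2]-np.array([.6378,-.0531]); u=d@ex; v=d@ey
for a,b in [(-.03,0),(0,.05),(.05,.1),(.1,.15)]:
    m=(v>a)&(v<b)&(q[:,2]>.027)&(q[:,2]<.034)&(abs(u)<.06)
    L=u[m&(u<0)];R=u[m&(u>0)]
    if len(L)and len(R): print(a,len(L),len(R),[np.percentile(x,[1,99]).round(4).tolist() for x in (L,R)])
E
```

```text
[ 0.63164002 -0.13055989  0.11980466] 85.41032552436084
seg base 8100 [ 633.5 -120.4] [38.2 80.5] 85.7 z [0.1066 0.1145 0.1232]
-0.03 1146 1105 [[-0.0561, -0.0439], [0.0437, 0.0558]]
0 2074 2102 [[-0.0558, -0.0437], [0.0438, 0.056]]
0.05 475 481 [[-0.0559, -0.0438], [0.0439, 0.0559]]
```

>>> move_arm --increments '[{"xyz": [0, -0.5, 20], "roll": 0.005, "grip": 0}, {"xyz": [0, 0, 20], "roll": 0, "grip": 0}, {"xyz": [0, 0, 12], "roll": 0, "grip": 0}, {"xyz": [0, 0, 5], "roll": 0, "grip": 0}, {"xyz": [0, 0, 0], "roll": 0, "grip": 0}]'

```text
time_s: 19.32
position: [0.6305, -0.1303, 0.0617]
tcp_rot: [[0.086, 0.996, -0.002], [0.996, -0.086, 0.001], [0.001, -0.002, -1.0]]
force: [0.4, 0.2, -3.1]
opening: 0.341
grasp_force: 30.0
```

>>> move_arm --increments '[{"xyz": [0, 0, 3], "roll": 0, "grip": 0}, {"xyz": [0, 0, 2], "roll": 0, "grip": 0}, {"xyz": [0, 0, 1], "roll": 0, "grip": 0}, {"xyz": [0, 0, 0], "roll": 0, "grip": 0}, {"xyz": [0, 0, 0], "roll": 0, "grip": 0}]'

```text
time_s: 19.73
position: [0.6313, -0.1304, 0.057]
tcp_rot: [[0.086, 0.996, 0.001], [0.996, -0.086, -0.0], [-0.0, 0.001, -1.0]]
force: [0.1, -0.5, -2.6]
opening: 0.346
grasp_force: 30.0
```

Lower to contact, then push towards the stop.

>>> move_arm --increments '[{"xyz": [0, 0, 1], "roll": 0, "grip": 0}, {"xyz": [0, 0, 1], "roll": 0, "grip": 0}, {"xyz": [0, 0, 0.5], "roll": 0, "grip": 0}, {"xyz": [0, 0, 0], "roll": 0, "grip": 0}, {"xyz": [0, 0, 0], "roll": 0, "grip": 0}]'

```text
time_s: 20.15
position: [0.6314, -0.1304, 0.055]
tcp_rot: [[0.086, 0.996, 0.001], [0.996, -0.086, -0.0], [-0.0, 0.001, -1.0]]
force: [-1.6, 0.3, 5.3]
opening: 0.34
grasp_force: 30.0
```

>>> move_arm --increments '[{"xyz": [-4, 0, 0], "roll": 0, "grip": 0}, {"xyz": [-2, 0, 0], "roll": 0, "grip": 0}, {"xyz": [-1, 0, 0], "roll": 0, "grip": 0}, {"xyz": [-1, 0, 0], "roll": 0, "grip": 0}, {"xyz": [0, 0, 0], "roll": 0, "grip": 0}]'

```text
time_s: 20.57
position: [0.6313, -0.1373, 0.055]
tcp_rot: [[0.087, 0.996, 0.002], [0.996, -0.087, 0.002], [0.002, 0.002, -1.0]]
force: [0.3, 4.1, 5.2]
opening: 0.342
grasp_force: 30.0
```

>>> move_arm --increments '[{"xyz": [-1, -0.5, 0], "roll": 0, "grip": 0}, {"xyz": [-1, 0, 0], "roll": 0, "grip": 0}, {"xyz": [-1, 0, 0], "roll": 0, "grip": 0}, {"xyz": [-1, 0, 0], "roll": 0, "grip": 0}, {"xyz": [0, 0, 0], "roll": 0, "grip": 0}]'

```text
time_s: 20.98
position: [0.6307, -0.1413, 0.0551]
tcp_rot: [[0.087, 0.996, 0.003], [0.996, -0.087, 0.001], [0.002, 0.003, -1.0]]
force: [1.3, 3.3, 6.3]
opening: 0.348
grasp_force: 30.0
```

>>> move_arm --increments '[{"xyz": [-1, 0, 0], "roll": 0, "grip": 0}, {"xyz": [-1, 0, 0], "roll": 0, "grip": 0}, {"xyz": [-1, 0, 0], "roll": 0, "grip": 0}, {"xyz": [0, 0, 0], "roll": 0, "grip": 0}, {"xyz": [0, 0, 0], "roll": 0, "grip": 0}]'

```text
time_s: 21.4
position: [0.6306, -0.1426, 0.0551]
tcp_rot: [[0.087, 0.996, 0.003], [0.996, -0.087, 0.004], [0.004, 0.002, -1.0]]
force: [1.4, 7.7, 5.7]
opening: 0.34
grasp_force: 30.0
```

>>> move_arm --increments '[{"xyz": [-1, 0, 0], "roll": 0, "grip": 0}, {"xyz": [-1, 0, 0], "roll": 0, "grip": 0}, {"xyz": [-1, 0, 0], "roll": 0, "grip": 0}, {"xyz": [0, 0, 0], "roll": 0, "grip": 0}, {"xyz": [0, 0, 0], "roll": 0, "grip": 0}]'

```text
time_s: 21.82
position: [0.6305, -0.1426, 0.0551]
tcp_rot: [[0.087, 0.996, 0.003], [0.996, -0.087, 0.008], [0.008, 0.002, -1.0]]
force: [3.4, 15.2, 7.4]
opening: 0.341
grasp_force: 30.0
```

```bash
python3 - <<'E'
from h import *
im,P=wrist("w5")
q=P.reshape(-1,3);q=q[~np.isnan(q[:,0])]
th=np.radians(4.85); ex=np.array([np.cos(th),-np.sin(th)]); ey=np.array([np.sin(th),np.cos(th)])
d=q[:,:2]-np.array([.6378,-.0531]); u=d@ex; v=d@ey
m=(q[:,2]>.044)&(q[:,2]<.056)&(abs(u)<.06)&(v<-.02)
for lo,hi in [(-.041,-.03),(-.03,-.02),(.02,.03),(.03,.041)]:
    k=m&(u>lo)&(u<hi); print(lo,k.sum(),np.percentile(v[k],[2,98]).round(4),np.median(q[k,2]).round(4))
print(np.percentile(u[m],[1,99]))
E
```

```text
-0.041 1494 [-0.0955 -0.0607] 0.0498
-0.03 1420 [-0.0894 -0.0607] 0.0499
0.02 1273 [-0.0857 -0.0609] 0.05
0.03 1937 [-0.0952 -0.0609] 0.0499
[-0.03786788  0.0406572 ]
```

View pics/w5.png

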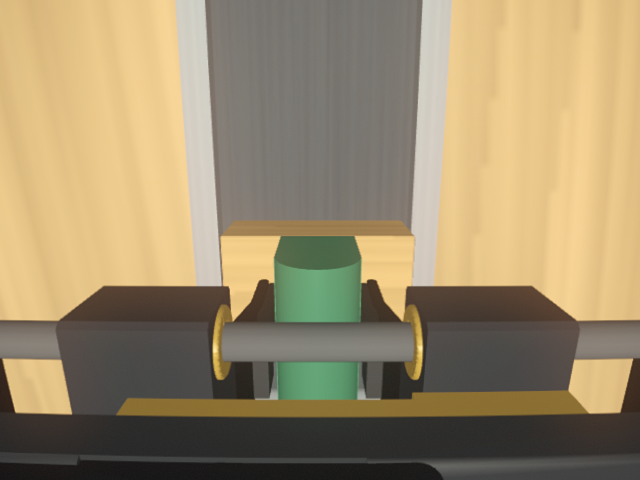

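>>> move_arm --increments '[{"xyz": [4, 0, -1.5], "roll": 0, "grip": 0}, {"xyz": [0, 0, 0], "roll": 0, "grip": 0}, {"xyz": [0, 0, 0], "roll": 0, "grip": 60}, {"xyz": [0, 0, 0], "roll": 0, "grip": 60}, {"xyz": [0, 0, 0], "roll": 0, "grip": 60}]'

```text
time_s: 22.28
position: [0.6293, -0.1453, 0.0553]
tcp_rot: [[0.086, 0.996, -0.0], [0.996, -0.086, -0.001], [-0.001, 0.0, -1.0]]
force: [0.2, 0.1, -0.4]
opening: 0.49
grasp_force: 0.0
```

>>> move_arm --increments '[{"xyz": [0, 0, 0], "roll": 0, "grip": 60}, {"xyz": [0, 0, -20], "roll": 0, "grip": 60}, {"xyz": [0, 0, -40], "roll": 0, "grip": 100}, {"xyz": [0, 0, -40], "roll": 0, "grip": 100}, {"xyz": [0, 0, -40], "roll": 0, "grip": 100}]'

```text
time_s: 22.7
position: [0.6287, -0.1448, 0.1964]
tcp_rot: [[0.087, 0.996, -0.002], [0.996, -0.087, 0.0], [0.0, -0.002, -1.0]]
force: [1.1, 0.3, 0.2]
opening: 0.745
grasp_force: 0.0
```

>>> move_arm --increments '[{"xyz": [22, -32, -20], "roll": 0, "grip": 100}, {"xyz": [23, -32, 0], "roll": 0, "grip": 100}, {"xyz": [23, -32, 0], "roll": 0, "grip": 100}, {"xyz": [23, -32, 0], "roll": 0, "grip": 100}, {"xyz": [23, -32, 0], "roll": 0, "grip": 100}]'

```text
time_s: 23.12
position: [0.4796, -0.0177, 0.2149]
tcp_rot: [[0.087, 0.996, 0.001], [0.996, -0.087, -0.0], [-0.0, 0.001, -1.0]]
force: [0.4, 0.6, -0.1]
opening: 0.992
grasp_force: 0.0
```

>>> move_arm --increments '[{"xyz": [22, -31, 0], "roll": 0, "grip": 100}, {"xyz": [0, 0, 0], "roll": 0.073, "grip": 100}, {"xyz": [0, 0, 0], "roll": 0, "grip": 100}, {"xyz": [0, 0, 0], "roll": 0, "grip": 100}, {"xyz": [0, 0, 0], "roll": 0, "grip": 100}]'

```text
time_s: 23.53
position: [0.4538, 0.0055, 0.215]
tcp_rot: [[0.158, 0.987, 0.002], [0.987, -0.158, -0.001], [-0.0, 0.002, -1.0]]
force: [0.4, 0.4, -0.3]
opening: 1.002
grasp_force: 0.0
```

```bash
python3 - <<'E'
from h import *
s=bot.read_state();print(s["position"],np.array(s["tcp_rot"])[:2,0])
im,P=wrist("w6")
rect(P,'white',.36,.56,-.02,.14,.02,.1); rect(P,'whitetop',.36,.56,-.02,.14,.045,.1)
rect(P,'base',.36,.56,-.02,.14,.02,.035)
for l in ["seg_green_c","seg_white_c","seg_blue_c","seg_yellow_c"]:
    for q in bot.trace(l,"wrist")[:1]: print(l,q["conf"],np.nanmedian(P[q["mask"]],0))
E
```

```text
[0.45381663 0.0054827  0.21500234] [0.15787934 0.98745831]
white 7186 [458.   54.2] [56.4 80.3] 81.2 z [0.0283 0.0304 0.0562]
whitetop 2826 [457.9  54.2] [56.3 29.3] 80.9 z [0.0463 0.0538 0.0566]
base 4241 [458.  54.] [56.  80.3] 81.2 z [0.0281 0.0296 0.0312]
seg_green_c 0.81 [ 0.60886374 -0.1118054   0.03150251]
seg_white_c 0.6 [0.45857602 0.05484912 0.03036287]
```

View pics/w6.png

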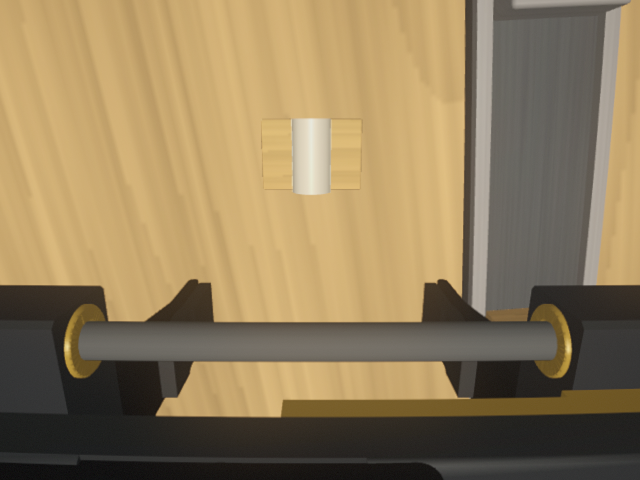

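>>> move_arm --increments '[{"xyz": [24, -2, 20], "roll": 0, "grip": 100}, {"xyz": [25, -1.5, 30], "roll": 0, "grip": 100}, {"xyz": [0, 0, 40], "roll": 0, "grip": 60}, {"xyz": [0, 0, 40], "roll": 0, "grip": 60}, {"xyz": [0, 0, 25], "roll": 0, "grip": 60}]'

```text
time_s: 24.2
position: [0.4555, 0.0558, 0.0568]
tcp_rot: [[0.157, 0.988, -0.003], [0.988, -0.157, 0.0], [-0.0, -0.003, -1.0]]
force: [0.7, -0.5, 0.3]
opening: 0.856
grasp_force: 0.0
```

>>> move_arm --increments '[{"xyz": [0, 0, 13], "roll": 0, "grip": 60}, {"xyz": [0, 0, 5], "roll": 0, "grip": 60}, {"xyz": [0, 0, 2], "roll": 0, "grip": 60}, {"xyz": [0, 0, 0], "roll": 0, "grip": 60}, {"xyz": [0, 0, 0], "roll": 0, "grip": 60}]'

```text
time_s: 24.62
position: [0.4574, 0.0552, 0.0404]
tcp_rot: [[0.158, 0.987, 0.002], [0.987, -0.158, -0.0], [0.0, 0.002, -1.0]]
force: [-0.1, -0.5, 0.1]
opening: 0.608
grasp_force: 0.0
```

>>> move_arm --increments '[{"xyz": [0, 0, 4], "roll": 0, "grip": 60}, {"xyz": [0, 0, 3], "roll": 0, "grip": 60}, {"xyz": [0, 0, 1], "roll": 0, "grip": 60}, {"xyz": [0, 0, 0.5], "roll": 0, "grip": 60}, {"xyz": [0, 0, 0], "roll": 0, "grip": 60}]'

```text
time_s: 25.03
position: [0.4564, 0.0554, 0.0312]
tcp_rot: [[0.158, 0.987, 0.0], [0.987, -0.158, -0.0], [-0.0, 0.0, -1.0]]
force: [0.0, -0.6, 1.3]
opening: 0.599
grasp_force: 0.0
```

>>> move_arm --increments '[{"xyz": [0, 0, 0], "roll": 0, "grip": 0}, {"xyz": [0, 0, 0], "roll": 0, "grip": 0}, {"xyz": [0, 0, 0], "roll": 0, "grip": 0}, {"xyz": [0, 0, 0], "roll": 0, "grip": 0}, {"xyz": [0, 0, 0], "roll": 0, "grip": 0}]'

```text
time_s: 25.45
position: [0.4567, 0.0554, 0.0312]
tcp_rot: [[0.158, 0.987, 0.001], [0.987, -0.158, -0.0], [0.0, 0.001, -1.0]]
force: [0.5, 0.6, -0.6]
opening: 0.342
grasp_force: 30.0
```

>>> move_arm --increments '[{"xyz": [0, 0, -10], "roll": 0, "grip": 0}, {"xyz": [0, 0, -30], "roll": 0, "grip": 0}, {"xyz": [0, 0, -40], "roll": 0, "grip": 0}, {"xyz": [0, 0, -40], "roll": 0, "grip": 0}, {"xyz": [0, 0, 0], "roll": -0.074, "grip": 0}]'

```text
time_s: 25.87
position: [0.4605, 0.0552, 0.1569]
tcp_rot: [[0.084, 0.996, 0.013], [0.997, -0.084, -0.001], [-0.0, 0.013, -1.0]]
force: [1.1, -0.3, -1.9]
opening: 0.341
grasp_force: 30.0
```

>>> move_arm --increments '[{"xyz": [0, 0, 0], "roll": 0, "grip": 0}, {"xyz": [-18, 31, 0], "roll": 0, "grip": 0}, {"xyz": [-19, 32, 0], "roll": 0, "grip": 0}, {"xyz": [-19, 32, 0], "roll": 0, "grip": 0}, {"xyz": [-19, 32, 0], "roll": 0, "grip": 0}]'

```text
time_s: 26.28
position: [0.5761, -0.0306, 0.1491]
tcp_rot: [[0.086, 0.996, -0.004], [0.996, -0.086, 0.001], [0.001, -0.004, -1.0]]
force: [0.3, -0.1, -3.2]
opening: 0.341
grasp_force: 30.0
```

>>> move_arm --increments '[{"xyz": [-19, 32, 0], "roll": 0, "grip": 0}, {"xyz": [-19, 31, 0], "roll": 0, "grip": 0}, {"xyz": [0, 0, 15], "roll": 0, "grip": 0}, {"xyz": [0, 0, 15], "roll": 0, "grip": 0}, {"xyz": [0, 0, 0], "roll": 0, "grip": 0}]'

```text
time_s: 26.7
position: [0.6323, -0.0729, 0.1153]
tcp_rot: [[0.088, 0.996, -0.011], [0.996, -0.087, 0.003], [0.002, -0.012, -1.0]]
force: [-1.2, 0.1, -2.1]
opening: 0.345
grasp_force: 30.0
```

>>> move_arm --increments '[{"xyz": [0, 0, 0], "roll": 0, "grip": 0}, {"xyz": [0, 0, 0], "roll": 0, "grip": 0}, {"xyz": [0, 0, 0], "roll": 0, "grip": 0}, {"xyz": [0, 0, 0], "roll": 0, "grip": 0}, {"xyz": [0, 0, 0], "roll": 0, "grip": 0}]'

```text
time_s: 27.12
position: [0.6365, -0.0731, 0.122]
tcp_rot: [[0.085, 0.996, 0.001], [0.996, -0.085, -0.0], [-0.0, 0.001, -1.0]]
force: [-0.4, -0.8, -2.3]
opening: 0.344
grasp_force: 30.0
```

>>> move_arm --increments '[{"xyz": [0, 0, 20], "roll": 0, "grip": 0}, {"xyz": [0, 0, 20], "roll": 0, "grip": 0}, {"xyz": [0, 0, 15], "roll": 0, "grip": 0}, {"xyz": [0, 0, 8], "roll": 0, "grip": 0}, {"xyz": [0, 0, 0], "roll": 0, "grip": 0}]'

```text
time_s: 27.53
position: [0.6349, -0.0728, 0.0566]
tcp_rot: [[0.085, 0.996, -0.003], [0.996, -0.085, 0.001], [0.001, -0.003, -1.0]]
force: [0.0, -1.1, -2.2]
opening: 0.339
grasp_force: 30.0
```

>>> move_arm --increments '[{"xyz": [0, 0, 3], "roll": 0, "grip": 0}, {"xyz": [0, 0, 2], "roll": 0, "grip": 0}, {"xyz": [0, 0, 1], "roll": 0, "grip": 0}, {"xyz": [0, 0, 0.5], "roll": 0, "grip": 0}, {"xyz": [0, 0, 0], "roll": 0, "grip": 0}]'

```text
time_s: 27.95
position: [0.6365, -0.0734, 0.0522]
tcp_rot: [[0.085, 0.996, 0.001], [0.996, -0.085, -0.0], [-0.0, 0.001, -1.0]]
force: [0.0, -0.8, -2.0]
opening: 0.339
grasp_force: 30.0
```

>>> move_arm --increments '[{"xyz": [0, 0, 0.5], "roll": 0, "grip": 0}, {"xyz": [0, 0, 0.5], "roll": 0, "grip": 0}, {"xyz": [0, 0, 0.5], "roll": 0, "grip": 0}, {"xyz": [0, 0, 0], "roll": 0, "grip": 0}, {"xyz": [0, 0, 0], "roll": 0, "grip": 0}]'

```text
time_s: 28.37
position: [0.6365, -0.0734, 0.0512]
tcp_rot: [[0.085, 0.996, 0.001], [0.996, -0.085, -0.0], [-0.0, 0.001, -1.0]]
force: [-1.6, 0.3, 5.7]
opening: 0.342
grasp_force: 30.0
```

>>> move_arm --increments '[{"xyz": [-3, 0, 0], "roll": 0, "grip": 0}, {"xyz": [-3, 0, 0], "roll": 0, "grip": 0}, {"xyz": [-3, 0, 0], "roll": 0, "grip": 0}, {"xyz": [-1, 0, 0], "roll": 0, "grip": 0}, {"xyz": [0, 0, 0], "roll": 0, "grip": 0}]'

```text
time_s: 28.78
position: [0.6365, -0.0826, 0.0513]
tcp_rot: [[0.086, 0.996, 0.003], [0.996, -0.086, 0.001], [0.001, 0.003, -1.0]]
force: [0.9, 3.0, 5.6]
opening: 0.341
grasp_force: 30.0
```

>>> move_arm --increments '[{"xyz": [-1, 0, 0], "roll": 0, "grip": 0}, {"xyz": [-1, 0, 0], "roll": 0, "grip": 0}, {"xyz": [-1, 0, 0], "roll": 0, "grip": 0}, {"xyz": [-1, 0, 0], "roll": 0, "grip": 0}, {"xyz": [0, 0, 0], "roll": 0, "grip": 0}]'

```text
time_s: 29.2
position: [0.6363, -0.0849, 0.0513]
tcp_rot: [[0.086, 0.996, 0.003], [0.996, -0.086, 0.003], [0.004, 0.003, -1.0]]
force: [1.0, 7.3, 5.0]
opening: 0.346
grasp_force: 30.0
```

>>> move_arm --increments '[{"xyz": [-1, 0, 0], "roll": 0, "grip": 0}, {"xyz": [-1, 0, 0], "roll": 0, "grip": 0}, {"xyz": [0, 0, 0], "roll": 0, "grip": 0}, {"xyz": [0, 0, 0], "roll": 0, "grip": 0}, {"xyz": [0, 0, 0], "roll": 0, "grip": 0}]'

```text
time_s: 29.62
position: [0.6362, -0.085, 0.0513]
tcp_rot: [[0.086, 0.996, 0.003], [0.996, -0.086, 0.006], [0.006, 0.003, -1.0]]
force: [2.6, 11.8, 6.4]
opening: 0.341
grasp_force: 30.0
```

>>> move_arm --increments '[{"xyz": [2, -1, -0.7], "roll": 0, "grip": 0}, {"xyz": [0, -0.8, 0], "roll": 0, "grip": 0}, {"xyz": [-1, 0, 0], "roll": 0, "grip": 0}, {"xyz": [-1, 0, 0], "roll": 0, "grip": 0}, {"xyz": [0, 0, 0], "roll": 0, "grip": 0}]'

```text
time_s: 30.03
position: [0.6354, -0.0849, 0.0514]
tcp_rot: [[0.086, 0.996, 0.005], [0.996, -0.086, 0.006], [0.006, 0.005, -1.0]]
force: [4.8, 12.7, 1.3]
opening: 0.341
grasp_force: 30.0
```

>>> move_arm --increments '[{"xyz": [-1, 0, 0], "roll": 0, "grip": 0}, {"xyz": [-1, 0, 0], "roll": 0, "grip": 0}, {"xyz": [0, 0, 0], "roll": 0, "grip": 0}, {"xyz": [0, 0, 0], "roll": 0, "grip": 0}, {"xyz": [0, 0, 0], "roll": 0, "grip": 0}]'

```text
time_s: 30.45
position: [0.6354, -0.0849, 0.0515]
tcp_rot: [[0.087, 0.996, 0.006], [0.996, -0.087, 0.008], [0.009, 0.005, -1.0]]
force: [6.4, 18.2, 2.3]
opening: 0.344
grasp_force: 30.0
```

>>> move_arm --increments '[{"xyz": [5.5, 1, 0], "roll": 0, "grip": 0}, {"xyz": [0, 0, 0], "roll": 0, "grip": 60}, {"xyz": [0, 0, 0], "roll": 0, "grip": 60}, {"xyz": [0, 0, 0], "roll": 0, "grip": 60}, {"xyz": [0, 0, 0], "roll": 0, "grip": 60}]'

```text
time_s: 30.87
position: [0.634, -0.0865, 0.0506]
tcp_rot: [[0.086, 0.996, -0.0], [0.996, -0.086, -0.0], [-0.0, -0.0, -1.0]]
force: [0.3, -0.2, 0.5]
opening: 0.548
grasp_force: 0.0
```

>>> move_arm --increments '[{"xyz": [0, 0, -20], "roll": 0, "grip": 60}, {"xyz": [0, 0, -40], "roll": 0, "grip": 100}, {"xyz": [0, 0, -40], "roll": 0, "grip": 100}, {"xyz": [0, 0, -40], "roll": 0, "grip": 100}, {"xyz": [-10, 0, -30], "roll": 0, "grip": 100}]'

```text
time_s: 31.28
position: [0.6341, -0.0952, 0.2242]
tcp_rot: [[0.084, 0.996, 0.003], [0.996, -0.084, -0.0], [0.0, 0.003, -1.0]]
force: [0.8, 0.2, 0.6]
opening: 0.819
grasp_force: 0.0
```

>>> move_arm --increments '[{"xyz": [-40, 0, 0], "roll": 0, "grip": 100}, {"xyz": [-40, 0, 0], "roll": 0, "grip": 100}, {"xyz": [-40, 0, 0], "roll": 0, "grip": 100}, {"xyz": [-36, 0, 0], "roll": 0, "grip": 100}, {"xyz": [0, 0, 0], "roll": 0, "grip": 100}]'

```text
time_s: 31.7
position: [0.6192, -0.2598, 0.2208]
tcp_rot: [[0.092, 0.996, 0.001], [0.996, -0.092, -0.005], [-0.005, 0.002, -1.0]]
force: [1.0, -0.4, 0.4]
opening: 0.999
grasp_force: 0.0
```

>>> move_arm --increments '[{"xyz": [0, 0, 0], "roll": 0, "grip": 100}, {"xyz": [0, 0, 0], "roll": 0, "grip": 100}, {"xyz": [0, 0, 0], "roll": 0, "grip": 100}]'

```text
time_s: 31.95
position: [0.6199, -0.2499, 0.2206]
tcp_rot: [[0.084, 0.996, -0.001], [0.996, -0.084, 0.001], [0.001, -0.001, -1.0]]
force: [0.8, -0.3, -0.2]
opening: 0.994
grasp_force: 0.0
```

```bash
cat >> h.py <<'E'
def bed(P,zs=[(.044,.056)],v0=-.12,v1=.02):
    q=P.reshape(-1,3);q=q[~np.isnan(q[:,0])]
    th=np.radians(4.85); ex=np.array([np.cos(th),-np.sin(th)]); ey=np.array([np.sin(th),np.cos(th)])
    d=q[:,:2]-np.array([.6378,-.0531]); u=d@ex; v=d@ey
    for a,b in zs:
        m=(q[:,2]>a)&(q[:,2]<b)&(abs(u)<.043)&(v<v1)&(v>v0)
        if m.sum()<20: print(a,'few'); continue
        print((a,b),'u',np.percentile(u[m],[1,99]).round(4),'v',np.percentile(v[m],[1,99]).round(4),np.median(q[m,2]).round(4), cv2.minAreaRect((np.c_[u,v][m]*1000).astype(np.float32)))
E
python3 - <<'E'
from h import *
s=bot.read_state();print(s["position"],np.array(s["tcp_rot"])[:2,0])
im,P=wrist("w7")
bed(P); bed(P,[(.08,.1),(.064,.1)],v0=-.110,v1=-.062); bed(P,[(.06,.1)],v0=-.058)
E
```

```text
[ 0.61992415 -0.24986429  0.22055369] [0.08423161 0.99644569]
(0.044, 0.056) u [-0.0367  0.0423] v [-0.1154 -0.0392] 0.0498 ((2.01678466796875, -77.22329711914062), (81.94587707519531, 77.86872863769531), 0.023195702582597733)
(0.08, 0.1) u [-0.0104  0.0186] v [-0.1095 -0.0625] 0.0899 ((4.339225769042969, -86.01807403564453), (48.1284294128418, 29.852054595947266), 89.53507232666016)
(0.064, 0.1) u [-0.0106  0.0189] v [-0.1095 -0.0625] 0.0898 ((4.319501876831055, -86.0180892944336), (48.105369567871094, 29.985559463500977), 89.59235382080078)
(0.06, 0.1) u [-0.013   0.0159] v [-0.0577 -0.0437] 0.0737 ((1.161168098449707, -50.1844482421875), (29.512466430664062, 15.51160717010498), 0.5581004619598389)
```

View pics/w7.png

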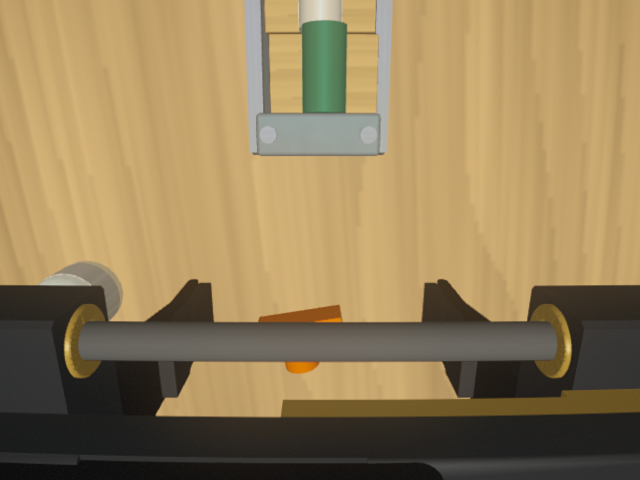

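>>> move_arm --increments '[{"xyz": [35, 0.5, 0], "roll": 0, "grip": 70}, {"xyz": [35, 0.5, 0], "roll": 0, "grip": 60}, {"xyz": [35, 0.5, 0], "roll": 0, "grip": 60}, {"xyz": [32, 0, 0], "roll": 0, "grip": 60}, {"xyz": [0, 0, 20], "roll": 0, "grip": 60}]'

```text
time_s: 32.42
position: [0.6358, -0.1072, 0.2048]
tcp_rot: [[0.077, 0.997, 0.007], [0.997, -0.077, 0.001], [0.002, 0.007, -1.0]]
force: [0.2, -0.8, 0.3]
opening: 0.707
grasp_force: 0.0
```

>>> move_arm --increments '[{"xyz": [0, 0, 30], "roll": 0, "grip": 60}, {"xyz": [0, 0, 30], "roll": 0, "grip": 60}, {"xyz": [0, 0, 30], "roll": 0, "grip": 60}, {"xyz": [0, 0, 20], "roll": 0, "grip": 60}, {"xyz": [0, 0, 15], "roll": 0, "grip": 60}]'

```text
time_s: 32.83
position: [0.632, -0.1123, 0.0734]
tcp_rot: [[0.082, 0.997, -0.004], [0.997, -0.082, 0.001], [0.001, -0.004, -1.0]]
force: [0.2, 0.0, 0.0]
opening: 0.606
grasp_force: 0.0
```

>>> move_arm --increments '[{"xyz": [0, 0, 8], "roll": 0, "grip": 60}, {"xyz": [0, 0, 5], "roll": 0, "grip": 60}, {"xyz": [0, 0, 0], "roll": 0, "grip": 60}, {"xyz": [0, 0, 0], "roll": 0, "grip": 60}, {"xyz": [0, 0, 0], "roll": 0, "grip": 60}]'

```text
time_s: 33.25
position: [0.6343, -0.1148, 0.0642]
tcp_rot: [[0.085, 0.996, 0.002], [0.996, -0.085, -0.001], [-0.001, 0.002, -1.0]]
force: [-0.1, -0.2, -0.5]
opening: 0.6
grasp_force: 0.0
```

>>> move_arm --increments '[{"xyz": [0, -0.8, 5], "roll": 0, "grip": 60}, {"xyz": [0, 0, 4], "roll": 0, "grip": 60}, {"xyz": [0, 0, 2], "roll": 0, "grip": 60}, {"xyz": [0, 0, 0.5], "roll": 0, "grip": 60}, {"xyz": [0, 0, 0], "roll": 0, "grip": 60}]'

```text
time_s: 33.67
position: [0.6323, -0.1146, 0.051]
tcp_rot: [[0.085, 0.996, -0.001], [0.996, -0.085, 0.0], [0.0, -0.001, -1.0]]
force: [0.9, 0.2, 0.4]
opening: 0.601
grasp_force: 0.0
```

>>> move_arm --increments '[{"xyz": [0, 0, 0], "roll": 0, "grip": 60}, {"xyz": [0, 0, 0], "roll": 0, "grip": 60}]'

```text
time_s: 33.83
position: [0.6327, -0.1147, 0.0514]
tcp_rot: [[0.085, 0.996, 0.0], [0.996, -0.085, -0.0], [-0.0, 0.0, -1.0]]
force: [-0.1, -0.3, -0.4]
opening: 0.602
grasp_force: 0.0
```

>>> move_arm --increments '[{"xyz": [0, 0, 0], "roll": 0, "grip": 0}, {"xyz": [0, 0, 0], "roll": 0, "grip": 0}, {"xyz": [0, 0, 0], "roll": 0, "grip": 0}, {"xyz": [0, 0, 0], "roll": 0, "grip": 0}, {"xyz": [0, 0, 0], "roll": 0, "grip": 0}]'

```text
time_s: 34.25
position: [0.6334, -0.1146, 0.0516]
tcp_rot: [[0.085, 0.996, 0.002], [0.996, -0.085, -0.0], [0.0, 0.002, -1.0]]
force: [1.3, 0.0, -0.7]
opening: 0.346
grasp_force: 30.0
```

>>> move_arm --increments '[{"xyz": [0, 0, 0], "roll": 0, "grip": 0}, {"xyz": [0, 0, 0], "roll": 0, "grip": 0}, {"xyz": [0, 0, 0], "roll": 0, "grip": 0}, {"xyz": [0, 0, 0], "roll": 0, "grip": 50}, {"xyz": [0, 0, 0], "roll": 0, "grip": 50}]'

```text
time_s: 34.67
position: [0.6316, -0.1146, 0.0511]
tcp_rot: [[0.084, 0.996, -0.002], [0.996, -0.084, 0.0], [-0.0, -0.002, -1.0]]
force: [-0.2, 0.4, -0.1]
opening: 0.421
grasp_force: 0.0
```

>>> move_arm --increments '[{"xyz": [0, 0, 0], "roll": 0, "grip": 60}, {"xyz": [0, 0, 0], "roll": 0, "grip": 60}, {"xyz": [0, 0, 0], "roll": 0, "grip": 60}, {"xyz": [0, 0, -20], "roll": 0, "grip": 60}, {"xyz": [0, 0, -40], "roll": 0, "grip": 100}]'

```text
time_s: 35.08
position: [0.6283, -0.1134, 0.1067]
tcp_rot: [[0.085, 0.996, -0.012], [0.996, -0.085, 0.004], [0.003, -0.012, -1.0]]
force: [-0.1, 0.8, 0.9]
opening: 0.621
grasp_force: 0.0
```

>>> move_arm --increments '[{"xyz": [0, 0, -40], "roll": 0, "grip": 100}, {"xyz": [0, 0, -40], "roll": 0, "grip": 100}, {"xyz": [-20, 0, -30], "roll": 0, "grip": 100}, {"xyz": [-40, 0, 0], "roll": 0, "grip": 100}, {"xyz": [-40, 0, 0], "roll": 0, "grip": 100}]'

```text
time_s: 35.5
position: [0.6255, -0.2146, 0.2252]
tcp_rot: [[0.081, 0.997, 0.006], [0.997, -0.081, -0.003], [-0.003, 0.006, -1.0]]
force: [0.4, 0.1, -1.2]
opening: 0.954
grasp_force: 0.0
```

>>> move_arm --increments '[{"xyz": [-40, 0, 0], "roll": 0, "grip": 100}, {"xyz": [0, 0, 0], "roll": 0, "grip": 100}, {"xyz": [0, 0, 0], "roll": 0, "grip": 100}, {"xyz": [0, 0, 0], "roll": 0, "grip": 100}, {"xyz": [0, 0, 0], "roll": 0, "grip": 100}]'

```text
time_s: 35.92
position: [0.6204, -0.2527, 0.221]
tcp_rot: [[0.084, 0.996, -0.001], [0.996, -0.084, 0.001], [0.001, -0.001, -1.0]]
force: [-0.1, 0.5, -0.1]
opening: 1.002
grasp_force: 0.0
```

```bash
python3 - <<'E'
from h import *
s=bot.read_state();print(s["position"],np.array(s["tcp_rot"])[:2,0])
im,P=wrist("w8")
bed(P,[(.07,.08)],v0=-.15,v1=-.118)
bed(P); bed(P,[(.08,.1)],v0=-.110,v1=-.062); bed(P,[(.06,.1)],v0=-.058)
E
```

```text
[ 0.62039074 -0.25268659  0.22095597] [0.08386606 0.99647645]
(0.07, 0.08) u [-0.0421  0.0421] v [-0.1464 -0.1181] 0.0747 ((0.011974334716796875, -132.2754364013672), (85.97135925292969, 28.53594970703125), 0.003220212645828724)
(0.044, 0.056) u [-0.0376  0.0411] v [-0.1152 -0.0417] 0.0497 ((1.7102622985839844, -78.37603759765625), (80.68136596679688, 75.23651885986328), 0.030979692935943604)
(0.08, 0.1) u [-0.0124  0.0166] v [-0.1096 -0.0625] 0.0897 ((1.9467086791992188, -86.02224731445312), (29.621395111083984, 48.22557830810547), 0.639347493648529)
(0.06, 0.1) u [-0.013   0.0158] v [-0.0566 -0.0462] 0.0735 ((1.3839998245239258, -51.28900146484375), (11.761091232299805, 28.972326278686523), 89.38943481445312)
```

>>> move_arm --increments '[{"xyz": [-40, -4, 0], "roll": 0, "grip": 100}, {"xyz": [-40, -4, 0], "roll": 0, "grip": 100}, {"xyz": [-40, -4, 0], "roll": 0, "grip": 100}, {"xyz": [-40, -3, 0], "roll": 0, "grip": 100}, {"xyz": [0, 0, 0], "roll": -0.1, "grip": 100}]'

```text
time_s: 36.38
position: [0.5909, -0.4195, 0.2213]
tcp_rot: [[-0.012, 1.0, 0.001], [1.0, 0.012, -0.006], [-0.006, 0.001, -1.0]]
force: [0.2, -0.7, -1.0]
opening: 1.003
grasp_force: 0.0
```

>>> move_arm --increments '[{"xyz": [0, 0, 0], "roll": -0.1, "grip": 100}, {"xyz": [0, 0, 0], "roll": 0, "grip": 100}, {"xyz": [0, 0, 0], "roll": 0, "grip": 100}, {"xyz": [0, 0, 0], "roll": 0, "grip": 100}, {"xyz": [0, 0, 0], "roll": 0, "grip": 100}]'

```text
time_s: 36.8
position: [0.5927, -0.411, 0.2215]
tcp_rot: [[-0.115, 0.993, -0.0], [0.993, 0.115, 0.0], [0.0, -0.0, -1.0]]
force: [0.5, 0.2, -0.1]
opening: 1.001
grasp_force: 0.0
```

```bash
python3 - <<'E'
from h import *
s=bot.read_state();print(s["position"],np.array(s["tcp_rot"])[:2,0])
im,P=wrist("w9")
rect(P,'pad',.53,.68,-.43,-.32,.02,.1); rect(P,'base',.53,.68,-.43,-.32,.02,.036); rect(P,'padtop',.53,.68,-.43,-.32,.055,.1)
E
```

```text
[ 0.59269489 -0.41098401  0.22145115] [-0.11511201  0.99335251]
pad 3840 [ 595.3 -365.7] [80.  30.3] 4.7 z [0.028  0.0305 0.0641]
base 2210 [ 595.3 -365.7] [80.  30.3] 4.7 z [0.0276 0.0296 0.0313]
padtop 1454 [ 595.1 -365.7] [27.7 30.2] 4.7 z [0.0556 0.062  0.0645]
```

View pics/w9.png

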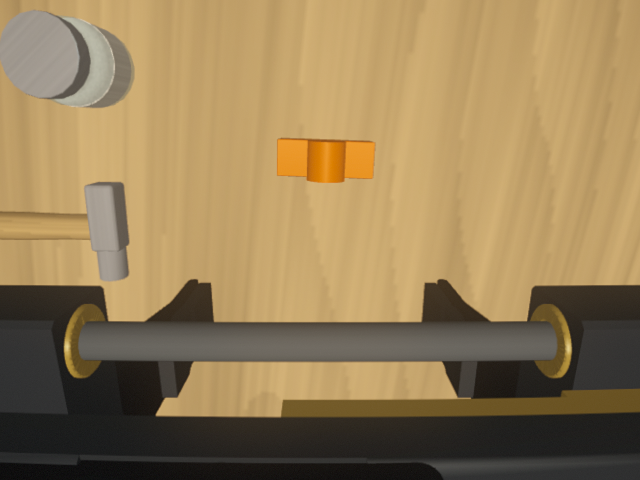

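>>> move_arm --increments '[{"xyz": [0, 0, 30], "roll": 0.033, "grip": 80}, {"xyz": [22, 3, 30], "roll": 0, "grip": 60}, {"xyz": [23, 3, 30], "roll": 0, "grip": 60}, {"xyz": [0, 0, 35], "roll": 0, "grip": 60}, {"xyz": [0, 0, 30], "roll": 0, "grip": 60}]'

```text
time_s: 37.27
position: [0.5944, -0.3644, 0.0649]
tcp_rot: [[-0.084, 0.996, -0.001], [0.996, 0.084, 0.001], [0.001, -0.001, -1.0]]
force: [0.3, 0.0, -0.4]
opening: 0.702
grasp_force: 0.0
```

>>> move_arm --increments '[{"xyz": [0, 0, 15], "roll": 0, "grip": 60}, {"xyz": [0, 0, 5], "roll": 0, "grip": 60}, {"xyz": [0, 0, 0], "roll": 0, "grip": 60}, {"xyz": [0, 0, 0], "roll": 0, "grip": 60}, {"xyz": [0, 0, 0], "roll": 0, "grip": 60}]'

```text
time_s: 37.68
position: [0.5957, -0.3679, 0.0483]
tcp_rot: [[-0.082, 0.997, 0.003], [0.997, 0.082, -0.002], [-0.003, 0.003, -1.0]]
force: [0.3, -0.1, 0.8]
opening: 0.601
grasp_force: 0.0
```

>>> move_arm --increments '[{"xyz": [1, 0, 7], "roll": 0, "grip": 60}, {"xyz": [1, 0, 5], "roll": 0, "grip": 60}, {"xyz": [0, 0, 2], "roll": 0, "grip": 60}, {"xyz": [0, 0, 0], "roll": 0, "grip": 60}, {"xyz": [0, 0, 0], "roll": 0, "grip": 60}]'

```text
time_s: 38.1
position: [0.5941, -0.3648, 0.0322]
tcp_rot: [[-0.082, 0.997, -0.0], [0.997, 0.082, 0.0], [0.0, -0.0, -1.0]]
force: [-0.5, -0.4, -0.3]
opening: 0.599
grasp_force: 0.0
```

>>> move_arm --increments '[{"xyz": [0, 0, 0], "roll": 0, "grip": 0}, {"xyz": [0, 0, 0], "roll": 0, "grip": 0}, {"xyz": [0, 0, 0], "roll": 0, "grip": 0}, {"xyz": [0, 0, 0], "roll": 0, "grip": 0}, {"xyz": [0, 0, 0], "roll": 0, "grip": 0}]'

```text
time_s: 38.52
position: [0.5943, -0.365, 0.0325]
tcp_rot: [[-0.082, 0.997, 0.0], [0.997, 0.082, -0.0], [-0.0, 0.0, -1.0]]
force: [-0.9, -1.0, 0.4]
opening: 0.342
grasp_force: 30.0
```

>>> move_arm --increments '[{"xyz": [0, 0, 0], "roll": 0, "grip": 0}, {"xyz": [0, 0, 0], "roll": 0, "grip": 0}, {"xyz": [0, 0, 0], "roll": 0, "grip": 0}, {"xyz": [0, 0, 0], "roll": 0, "grip": 0}, {"xyz": [0, 0, 0], "roll": 0, "grip": 0}]'

```text
time_s: 38.93
position: [0.5943, -0.365, 0.0325]
tcp_rot: [[-0.082, 0.997, 0.0], [0.997, 0.082, -0.0], [-0.0, 0.0, -1.0]]
force: [-0.4, -0.5, 0.7]
opening: 0.339
grasp_force: 30.0
```

>>> move_arm --increments '[{"xyz": [0, 0, -10], "roll": 0, "grip": 0}, {"xyz": [0, 0, -30], "roll": 0, "grip": 0}, {"xyz": [0, 0, -40], "roll": 0, "grip": 0}, {"xyz": [0, 0, -40], "roll": 0.083, "grip": 0}, {"xyz": [0, 0, -10], "roll": 0.083, "grip": 0}]'

```text
time_s: 39.35
position: [0.5975, -0.3674, 0.1704]
tcp_rot: [[0.088, 0.996, 0.01], [0.996, -0.088, -0.008], [-0.007, 0.01, -1.0]]
force: [0.6, -1.7, -0.2]
opening: 0.343
grasp_force: 30.0
```

>>> move_arm --increments '[{"xyz": [0, 0, 0], "roll": 0, "grip": 0}, {"xyz": [30, 2, 0], "roll": 0, "grip": 0}, {"xyz": [35, 2, 0], "roll": 0, "grip": 0}, {"xyz": [35, 2, 0], "roll": 0, "grip": 0}, {"xyz": [35, 2, 0], "roll": 0, "grip": 0}]'

```text
time_s: 39.77
position: [0.612, -0.2292, 0.1603]
tcp_rot: [[0.083, 0.997, -0.004], [0.997, -0.083, 0.002], [0.002, -0.004, -1.0]]
force: [0.3, 0.2, -1.5]
opening: 0.341
grasp_force: 30.0
```

>>> move_arm --increments '[{"xyz": [35, 2, 0], "roll": 0, "grip": 0}, {"xyz": [35, 2, 0], "roll": 0, "grip": 0}, {"xyz": [35, 2, 0], "roll": 0, "grip": 0}, {"xyz": [35, 2, 0], "roll": 0, "grip": 0}, {"xyz": [35, 1, 0], "roll": 0, "grip": 0}]'

```text
time_s: 40.18
position: [0.6358, -0.0554, 0.1604]
tcp_rot: [[0.082, 0.997, -0.004], [0.997, -0.082, 0.001], [0.001, -0.004, -1.0]]
force: [0.8, -0.2, -0.9]
opening: 0.341
grasp_force: 30.0
```

>>> move_arm --increments '[{"xyz": [30, 0, 0], "roll": 0, "grip": 0}, {"xyz": [0, 0, 20], "roll": 0, "grip": 0}, {"xyz": [0, 0, 15], "roll": 0, "grip": 0}, {"xyz": [0, 0, 0], "roll": 0, "grip": 0}, {"xyz": [0, 0, 0], "roll": 0, "grip": 0}]'

```text
time_s: 40.6
position: [0.6378, -0.027, 0.1251]
tcp_rot: [[0.082, 0.997, -0.005], [0.997, -0.082, 0.001], [0.001, -0.005, -1.0]]
force: [-0.2, 0.5, -0.8]
opening: 0.346
grasp_force: 30.0
```

>>> move_arm --increments '[{"xyz": [0, 0, 0], "roll": 0, "grip": 0}, {"xyz": [0, 0, 0], "roll": 0, "grip": 0}, {"xyz": [0, 0, 0], "roll": 0, "grip": 0}]'

```text
time_s: 40.85
position: [0.6403, -0.0282, 0.1282]
tcp_rot: [[0.084, 0.996, 0.002], [0.996, -0.084, -0.0], [-0.0, 0.002, -1.0]]
force: [-0.4, -0.4, -1.5]
opening: 0.342
grasp_force: 30.0
```

Right on. Descend from 0.128 to about 0.0525.

>>> move_arm --increments '[{"xyz": [0, 0, 20], "roll": 0, "grip": 0}, {"xyz": [0, 0, 20], "roll": 0, "grip": 0}, {"xyz": [0, 0, 20], "roll": 0, "grip": 0}, {"xyz": [0, 0, 8], "roll": 0, "grip": 0}, {"xyz": [0, 0, 0], "roll": 0, "grip": 0}]'

```text
time_s: 41.27
position: [0.6383, -0.0276, 0.0577]
tcp_rot: [[0.084, 0.996, -0.004], [0.996, -0.084, 0.001], [0.001, -0.004, -1.0]]
force: [0.2, 0.2, -1.3]
opening: 0.344
grasp_force: 30.0
```

>>> move_arm --increments '[{"xyz": [0, 0, 3], "roll": 0, "grip": 0}, {"xyz": [0, 0, 2], "roll": 0, "grip": 0}, {"xyz": [0, 0, 1], "roll": 0, "grip": 0}, {"xyz": [0, 0, 0.5], "roll": 0, "grip": 0}, {"xyz": [0, 0, 0], "roll": 0, "grip": 0}]'

```text
time_s: 41.68
position: [0.6401, -0.0276, 0.0535]
tcp_rot: [[0.084, 0.996, 0.001], [0.996, -0.084, -0.0], [-0.0, 0.001, -1.0]]
force: [-0.0, -1.0, -1.0]
opening: 0.344
grasp_force: 30.0
```

>>> move_arm --increments '[{"xyz": [0, 0, 0.5], "roll": 0, "grip": 0}, {"xyz": [0, 0, 0.5], "roll": 0, "grip": 0}, {"xyz": [0, 0, 0], "roll": 0, "grip": 0}, {"xyz": [0, 0, 0], "roll": 0, "grip": 0}]'

```text
time_s: 42.02
position: [0.6401, -0.0276, 0.0524]
tcp_rot: [[0.084, 0.996, 0.001], [0.996, -0.084, -0.0], [-0.0, 0.001, -1.0]]
force: [-0.7, -0.3, 3.2]
opening: 0.344
grasp_force: 30.0
```

>>> move_arm --increments '[{"xyz": [-4, 0, 0], "roll": 0, "grip": 0}, {"xyz": [-4, 0, 0], "roll": 0, "grip": 0}, {"xyz": [-3, 0, 0], "roll": 0, "grip": 0}, {"xyz": [-2, 0, 0], "roll": 0, "grip": 0}, {"xyz": [0, 0, 0], "roll": 0, "grip": 0}]'

```text
time_s: 42.43
position: [0.6392, -0.041, 0.0524]
tcp_rot: [[0.085, 0.996, 0.001], [0.996, -0.085, 0.0], [0.0, 0.001, -1.0]]
force: [0.4, 2.4, 5.9]
opening: 0.342
grasp_force: 30.0
```

>>> move_arm --increments '[{"xyz": [-1, 0, 0], "roll": 0, "grip": 0}, {"xyz": [-1, 0, 0], "roll": 0, "grip": 0}, {"xyz": [-1, 0, 0], "roll": 0, "grip": 0}, {"xyz": [-1, 0, 0], "roll": 0, "grip": 0}, {"xyz": [0, 0, 0], "roll": 0, "grip": 0}]'

```text
time_s: 42.85
position: [0.6392, -0.0424, 0.0525]
tcp_rot: [[0.085, 0.996, 0.002], [0.996, -0.085, 0.004], [0.004, 0.002, -1.0]]
force: [1.5, 8.9, 4.8]
opening: 0.342
grasp_force: 30.0
```

>>> move_arm --increments '[{"xyz": [-1, 0, 0], "roll": 0, "grip": 0}, {"xyz": [-1, 0, 0], "roll": 0, "grip": 0}, {"xyz": [0, 0, 0], "roll": 0, "grip": 0}, {"xyz": [0, 0, 0], "roll": 0, "grip": 0}, {"xyz": [0, 0, 0], "roll": 0, "grip": 0}]'

```text
time_s: 43.27
position: [0.6393, -0.0425, 0.0525]
tcp_rot: [[0.085, 0.996, 0.003], [0.996, -0.085, 0.006], [0.006, 0.002, -1.0]]
force: [3.7, 13.4, 5.4]
opening: 0.342
grasp_force: 30.0
```

>>> move_arm --increments '[{"xyz": [4.5, 0, -0.8], "roll": 0, "grip": 0}, {"xyz": [0, 0, 0], "roll": 0, "grip": 50}, {"xyz": [0, 0, 0], "roll": 0, "grip": 60}, {"xyz": [0, 0, 0], "roll": 0, "grip": 60}, {"xyz": [0, 0, 0], "roll": 0, "grip": 60}]'

```text
time_s: 43.68
position: [0.6382, -0.0429, 0.0522]
tcp_rot: [[0.085, 0.996, -0.001], [0.996, -0.085, -0.0], [-0.0, -0.001, -1.0]]
force: [-0.5, -0.4, -0.5]
opening: 0.548
grasp_force: 0.0
```

>>> move_arm --increments '[{"xyz": [0, 0, -8], "roll": 0, "grip": 60}, {"xyz": [0, 0, -15], "roll": 0, "grip": 60}, {"xyz": [0, 0, -25], "roll": 0, "grip": 60}, {"xyz": [0, 0, -30], "roll": 0, "grip": 80}, {"xyz": [0, 0, -30], "roll": 0, "grip": 100}]'

```text
time_s: 44.1
position: [0.6379, -0.0424, 0.1617]
tcp_rot: [[0.084, 0.996, -0.001], [0.996, -0.084, 0.0], [-0.0, -0.001, -1.0]]
force: [-0.6, 0.4, 0.3]
opening: 0.68
grasp_force: 0.0
```

>>> move_arm --increments '[{"xyz": [35, 0, 0], "roll": 0, "grip": 100}, {"xyz": [40, 0, 0], "roll": 0, "grip": 100}, {"xyz": [40, 0, 0], "roll": 0, "grip": 100}, {"xyz": [40, 0, 0], "roll": 0, "grip": 100}, {"xyz": [38, 0, 0], "roll": 0, "grip": 100}]'

```text
time_s: 44.52
position: [0.6547, 0.1517, 0.1615]
tcp_rot: [[0.085, 0.996, 0.001], [0.996, -0.085, -0.0], [0.0, 0.001, -1.0]]
force: [-0.2, -0.2, 0.3]
opening: 0.978
grasp_force: 0.0
```

>>> move_arm --increments '[{"xyz": [0, 0, 0], "roll": 0, "grip": 100}, {"xyz": [0, 0, 0], "roll": 0, "grip": 100}, {"xyz": [0, 0, 0], "roll": 0, "grip": 100}, {"xyz": [0, 0, 0], "roll": 0, "grip": 100}]'

```text
time_s: 44.85
position: [0.6547, 0.1487, 0.1608]
tcp_rot: [[0.085, 0.996, -0.0], [0.996, -0.085, -0.001], [-0.001, -0.0, -1.0]]
force: [0.8, -1.0, 0.5]
opening: 0.997
grasp_force: 0.0
```

```bash
python3 - <<'E'
from h import *
s=bot.read_state();print(s["position"],np.array(s["tcp_rot"])[:2,0])
im,d=bot.capture("scene"); P=cloud("scene",d); save("s2c",cv2.resize(im[220:360,180:400],None,fx=3.5,fy=3.5,interpolation=cv2.INTER_CUBIC))
bed(P,[(.044,.056)],v1=.04); bed(P,[(.06,.1)],v0=-.11,v1=-.065); bed(P,[(.06,.1)],v0=-.055,v1=-.01);bed(P,[(.066,.1)],v0=-.0,v1=.03)
E
```

```text
[0.65470881 0.1487096  0.16077337] [0.08537818 0.9963484 ]
(0.044, 0.056) u [-0.0376  0.0426] v [-0.1172  0.025 ] 0.0485 ((1.3481636047363281, -46.73936462402344), (83.04027557373047, 145.1161346435547), 0.09627782553434372)
(0.06, 0.1) u [-0.0072  0.0217] v [-0.1091 -0.0653] 0.0832 ((7.129708290100098, -87.15255737304688), (44.483299255371094, 30.847427368164062), 88.7320785522461)
(0.06, 0.1) u [-0.0072  0.0208] v [-0.054 -0.011] 0.0708 ((6.68505859375, -32.736724853515625), (43.85603332519531, 30.336652755737305), 89.84913635253906)
(0.066, 0.1) u [-0.0087  0.0189] v [0.0002 0.0255] 0.078 ((4.3881425857543945, 13.169962882995605), (31.844566345214844, 25.958555221557617), 0.17460158467292786)
```

View pics/s2c.png

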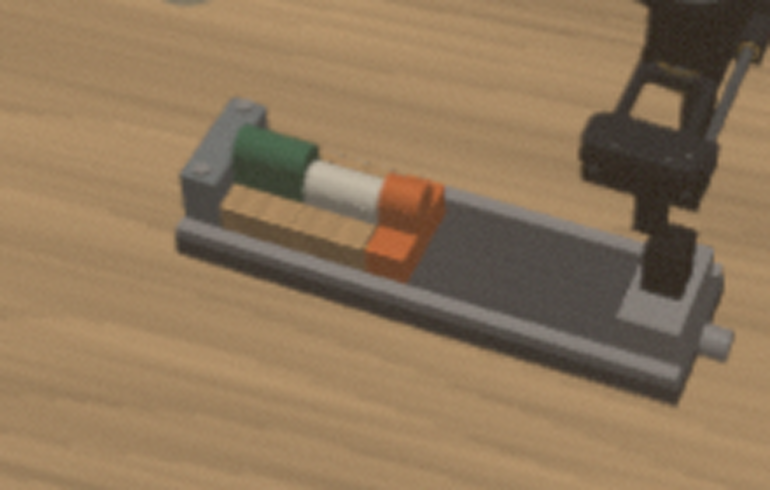

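>>> move_arm --increments '[{"xyz": [1.5, 0, 30], "roll": 0, "grip": 100}, {"xyz": [1.5, 0, 30], "roll": 0, "grip": 100}, {"xyz": [0, 0, 20], "roll": 0, "grip": 60}, {"xyz": [0, 0, 8], "roll": 0, "grip": 60}, {"xyz": [0, 0, 0], "roll": 0, "grip": 60}]'

```text
time_s: 45.32
position: [0.6534, 0.1517, 0.0702]
tcp_rot: [[0.086, 0.996, -0.005], [0.996, -0.086, -0.0], [-0.001, -0.005, -1.0]]
force: [-0.2, 0.3, -0.0]
opening: 0.856
grasp_force: 0.0
```

>>> move_arm --increments '[{"xyz": [0, 0, 0], "roll": 0, "grip": 0}, {"xyz": [0, 0, 0], "roll": 0, "grip": 0}, {"xyz": [0, 0, 0], "roll": 0, "grip": 0}, {"xyz": [0, 0, 0], "roll": 0, "grip": 0}, {"xyz": [0, 0, 0], "roll": 0, "grip": 0}]'

```text
time_s: 45.73
position: [0.6556, 0.1534, 0.0739]
tcp_rot: [[0.084, 0.996, 0.002], [0.996, -0.084, 0.0], [0.0, 0.002, -1.0]]
force: [0.0, 0.1, -0.1]
opening: 0.482
grasp_force: 0.0
```

>>> move_arm --increments '[{"xyz": [0, 0, 0], "roll": 0, "grip": 0}, {"xyz": [0, 0, 0], "roll": 0, "grip": 0}, {"xyz": [0, 0, 0], "roll": 0, "grip": 0}, {"xyz": [0, 0, 0], "roll": 0, "grip": 0}, {"xyz": [0, 0, 0], "roll": 0, "grip": 0}]'

```text
time_s: 46.15
position: [0.6546, 0.1535, 0.0731]
tcp_rot: [[0.084, 0.996, -0.001], [0.996, -0.084, 0.0], [0.0, -0.001, -1.0]]
force: [-2.8, 0.6, 4.8]
opening: 0.34
grasp_force: 30.0
```

Slide 150 mm, then creep.

>>> move_arm --increments '[{"xyz": [-5, 0, 0], "roll": 0, "grip": 0}, {"xyz": [-10, 0, 0], "roll": 0, "grip": 0}, {"xyz": [-15, 0, 0], "roll": 0, "grip": 0}, {"xyz": [-15, 0, 0], "roll": 0, "grip": 0}, {"xyz": [-15, 0, 0], "roll": 0, "grip": 0}]'

```text
time_s: 46.57
position: [0.6497, 0.0956, 0.0731]
tcp_rot: [[0.084, 0.996, 0.0], [0.996, -0.084, 0.004], [0.004, -0.0, -1.0]]
force: [-2.6, 7.2, 5.5]
opening: 0.34
grasp_force: 30.0
```

>>> move_arm --increments '[{"xyz": [-15, 0, 0], "roll": 0, "grip": 0}, {"xyz": [-15, 0, 0], "roll": 0, "grip": 0}, {"xyz": [-15, 0, 0], "roll": 0, "grip": 0}, {"xyz": [-15, 0, 0], "roll": 0, "grip": 0}, {"xyz": [-10, 0, 0], "roll": 0, "grip": 0}]'

```text
time_s: 46.98
position: [0.6436, 0.0245, 0.0731]
tcp_rot: [[0.085, 0.996, -0.001], [0.996, -0.085, 0.003], [0.003, -0.001, -1.0]]
force: [-1.6, 5.6, 6.2]
opening: 0.346
grasp_force: 30.0
```

>>> move_arm --increments '[{"xyz": [-8, 0, 0], "roll": 0, "grip": 0}, {"xyz": [-5, 0, 0], "roll": 0, "grip": 0}, {"xyz": [-3, 0, 0], "roll": 0, "grip": 0}, {"xyz": [-2, 0, 0], "roll": 0, "grip": 0}, {"xyz": [0, 0, 0], "roll": 0, "grip": 0}]'

```text
time_s: 47.4
position: [0.6421, 0.0067, 0.0731]
tcp_rot: [[0.084, 0.996, -0.001], [0.996, -0.084, 0.002], [0.002, -0.001, -1.0]]
force: [-2.2, 3.2, 6.6]
opening: 0.342
grasp_force: 30.0
```

>>> move_arm --increments '[{"xyz": [-2, 0, 0], "roll": 0, "grip": 0}, {"xyz": [-2, 0, 0], "roll": 0, "grip": 0}, {"xyz": [-2, 0, 0], "roll": 0, "grip": 0}, {"xyz": [-1, 0, 0], "roll": 0, "grip": 0}, {"xyz": [-1, 0, 0], "roll": 0, "grip": 0}]'

```text
time_s: 47.82
position: [0.6415, -0.0005, 0.0731]
tcp_rot: [[0.084, 0.996, -0.001], [0.996, -0.084, 0.003], [0.003, -0.001, -1.0]]
force: [-2.2, 4.9, 5.7]
opening: 0.34
grasp_force: 30.0
```

>>> move_arm --increments '[{"xyz": [-1, 0, 0], "roll": 0, "grip": 0}, {"xyz": [-1, 0, 0], "roll": 0, "grip": 0}, {"xyz": [-1, 0, 0], "roll": 0, "grip": 0}, {"xyz": [-1, 0, 0], "roll": 0, "grip": 0}, {"xyz": [0, 0, 0], "roll": 0, "grip": 0}]'

```text
time_s: 48.23
position: [0.6412, -0.0038, 0.0731]
tcp_rot: [[0.084, 0.996, -0.0], [0.996, -0.084, 0.004], [0.004, -0.001, -1.0]]
force: [-1.5, 6.5, 6.9]
opening: 0.344
grasp_force: 30.0
```

>>> move_arm --increments '[{"xyz": [-1, 0, 0], "roll": 0, "grip": 0}, {"xyz": [-1, 0, 0], "roll": 0, "grip": 0}, {"xyz": [-1, 0, 0], "roll": 0, "grip": 0}, {"xyz": [0, 0, 0], "roll": 0, "grip": 0}, {"xyz": [0, 0, 0], "roll": 0, "grip": 0}]'

```text
time_s: 48.65
position: [0.6412, -0.0038, 0.0731]
tcp_rot: [[0.085, 0.996, 0.0], [0.996, -0.085, 0.008], [0.008, -0.0, -1.0]]
force: [-0.7, 15.0, 5.8]
opening: 0.339
grasp_force: 30.0
```

>>> move_arm --increments '[{"xyz": [-1, 0, 0], "roll": 0, "grip": 0}, {"xyz": [-1, 0, 0], "roll": 0, "grip": 0}, {"xyz": [0, 0, 0], "roll": 0, "grip": 0}, {"xyz": [0, 0, 0], "roll": 0, "grip": 0}, {"xyz": [0, 0, 0], "roll": 0, "grip": 0}]'

```text
time_s: 49.07
position: [0.6412, -0.0039, 0.0731]
tcp_rot: [[0.086, 0.996, 0.001], [0.996, -0.086, 0.011], [0.011, -0.0, -1.0]]
force: [-1.0, 19.2, 5.0]
opening: 0.342
grasp_force: 30.0
```

>>> move_arm --increments '[{"xyz": [3, 0, -1], "roll": 0, "grip": 0}, {"xyz": [1, 0, 0], "roll": 0, "grip": 0}, {"xyz": [0, 0, 0], "roll": 0, "grip": 60}, {"xyz": [0, 0, 0], "roll": 0, "grip": 60}, {"xyz": [0, 0, 0], "roll": 0, "grip": 60}]'

```text
time_s: 49.48
position: [0.6418, -0.0077, 0.0734]
tcp_rot: [[0.084, 0.996, 0.001], [0.996, -0.084, -0.001], [-0.001, 0.001, -1.0]]
force: [-0.5, 0.2, 0.1]
opening: 0.489
grasp_force: 0.0
```

>>> move_arm --increments '[{"xyz": [0, 0, 0], "roll": 0, "grip": 70}, {"xyz": [0, 0, 0], "roll": 0, "grip": 70}, {"xyz": [0, 0, -15], "roll": 0, "grip": 70}, {"xyz": [0, 0, -30], "roll": 0, "grip": 70}, {"xyz": [0, 0, -40], "roll": 0, "grip": 100}]'

```text
time_s: 49.9
position: [0.6389, -0.0073, 0.1562]
tcp_rot: [[0.085, 0.996, -0.008], [0.996, -0.085, 0.001], [0.001, -0.008, -1.0]]
force: [1.3, -0.4, -0.3]
opening: 0.722
grasp_force: 0.0
```

>>> move_arm --increments '[{"xyz": [0, 0, -40], "roll": 0, "grip": 100}, {"xyz": [-40, 0, -20], "roll": 0, "grip": 100}, {"xyz": [-40, 0, 0], "roll": 0, "grip": 100}, {"xyz": [-40, 0, 0], "roll": 0, "grip": 100}, {"xyz": [-40, 0, 0], "roll": 0, "grip": 100}]'

```text
time_s: 50.32
position: [0.6282, -0.1656, 0.2184]
tcp_rot: [[0.083, 0.997, 0.002], [0.997, -0.083, -0.001], [-0.001, 0.002, -1.0]]
force: [1.3, 0.0, 0.3]
opening: 0.98
grasp_force: 0.0
```

>>> move_arm --increments '[{"xyz": [-40, 0, 0], "roll": 0, "grip": 100}, {"xyz": [0, 0, 0], "roll": 0, "grip": 100}, {"xyz": [0, 0, 0], "roll": 0, "grip": 100}, {"xyz": [0, 0, 0], "roll": 0, "grip": 100}, {"xyz": [0, 0, 0], "roll": 0, "grip": 100}]'

```text
time_s: 50.73
position: [0.6247, -0.2025, 0.2171]
tcp_rot: [[0.083, 0.997, -0.001], [0.997, -0.083, 0.001], [0.001, -0.001, -1.0]]
force: [0.3, -0.1, 0.7]
opening: 1.001
grasp_force: 0.0
```

```bash
python3 - <<'E'
from h import *
s=bot.read_state();print(s["position"])
im,P=wrist("w10")
bed(P,v1=.028); bed(P,[(.08,.1)],v0=-.110,v1=-.065); bed(P,[(.065,.1)],v0=-.055,v1=-.01); bed(P,[(.07,.1)],v0=0,v1=.022)
im,d=bot.capture("scene"); P=cloud("scene",d)
for q in bot.trace("offcut_c","scene")[:1]: print(q["conf"],np.nanmedian(P[q["mask"]],0))
E
```

```text
[ 0.62472434 -0.2025492   0.21708464]
(0.044, 0.056) u [-0.0379  0.0411] v [-0.1163  0.0071] 0.0497 ((0.666656494140625, -54.49433135986328), (125.69642639160156, 84.05626678466797), 89.7470474243164)
(0.08, 0.1) u [-0.0127  0.0162] v [-0.1095 -0.0654] 0.0898 ((1.8888731002807617, -87.49742889404297), (44.97068786621094, 29.93906593322754), 89.9983139038086)
(0.065, 0.1) u [-0.0122  0.0158] v [-0.0547 -0.0104] 0.0739 ((1.6154518127441406, -32.50476837158203), (45.03946304321289, 29.441497802734375), 89.79386901855469)
(0.07, 0.1) u [-0.0137  0.0152] v [0.0001 0.0019] 0.0744 ((0.7290410995483398, 0.8788295984268188), (28.98240852355957, 1.9402974843978882), 0.6758144497871399)
0.89 [0.5821012  0.37190739 0.05306189]
```

View pics/w10.png

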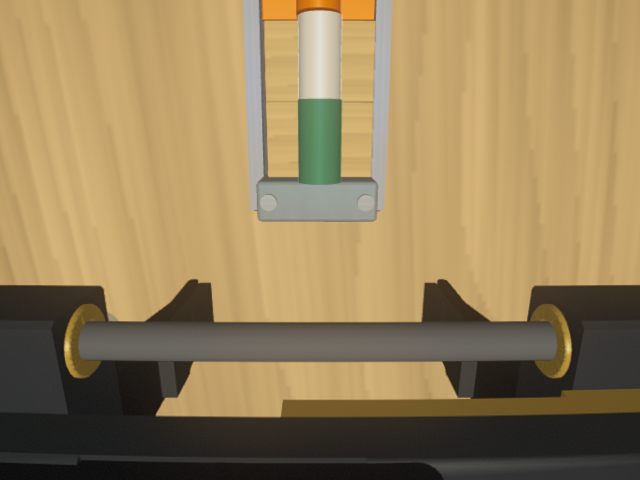

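The row lies straight, from the stop (318,200) through green (320,140) and white (320,55) to the pad (318,10). Ridge centres agree within about 1 mm, and the offcut is in the tray. I'm handing in.

```bash
python3 -c "
from rig import bot
print(bot.hand_in())"
```

```text
the job is handed in; nothing more can be done
None
```

I've handed the job in after about 51 s of the 210 s allowed: the offcut is in the red tray, and the two segments present (green, then white) stand in line from the stop. The orange pad is flush against the white one, and the jaw is closed on it with no gap I could measure; the hammer, jar and bench block weren't touched.

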